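# Refit the lane parts on a dough divider's bar

## Robot

A 6-joint arm with a two-finger parallel gripper is mounted at the origin on the work surface. World frame = base frame: x ahead of the robot, y to its left, z up, the work surface at z = 0. Lengths are in m, angles in rad, forces in N, time in s.
With the tool pointing down it reaches from about 0.35 to 0.85 m from the base axis. Payload 8.1 kg.
Tool frame: the origin (TCP) lies at the centre of the arm's flange, where the gripper is bolted on; the fingertips stand 186 mm ahead of it and the grasp point (between the pads) lies 167 mm ahead of it (robot.nose_length is the distance from the TCP to the fingertips, in m); z points along the fingers, x is the direction in which the jaws open and shut, and the axes are right-handed (so a half turn about z gives the same grasp; the last joint's range is limited). The gripper opens to 93 mm and grips with 3 to 60 N. Pads are 15 mm wide; open, the fingers measure 128 mm over their backs; the gripper's body (75 mm by 188 mm) begins 65 mm behind the grasp point.
Start: joints at [-1.25, 0.13, 1.488, -0, 1.523, -0.085], TCP at [0.237, -0.551, 0.405] pointing down, gripper open.
Joint ranges: [-2.96, 2.96], [-0.89, 2.26], [0.02, 2.5], [-1.34, 4.48], [0, 2.73], [-2.66, 2.66]. Speed limits (rad/s): [2.39, 2.39, 2.79, 3.14, 3.14, 3.14].

## Interface

Orientations are given as a rotation vector (axis times angle).
In Python, from plant import robot gives the robot as it stands.
- The arm moves only by the tool arm_command, never from a script. Its argument "motion" is a list of rows, each an object with "slide": the shift along the tool's x, y, z each as a share of 0.4 m, from -1 to 1, a list of three; "turn": the turn, a rotation vector about the tool's x, y, z each as a share of 0.5 rad, from -1 to 1, a list of three. A call has exactly 5 rows; each row shifts and turns the commanded pose from where the row before left it, along the tool's axes as they then stand; what a row does not reach is not made up. A row lasts 1/12 s, in which the tool goes at most 41.7 mm and 7.16 degrees, less where a joint would pass 70% of its speed; a pose out of reach is approached as far as the arm can. A call with a number of a shift or a turn outside -1 to 1 is refused whole. A call with a gripper value outside its range is refused whole. "gripper" is the opening in per cent of the stroke, from 0 (shut) to 100 (fully open), set as the call begins (left out, the last holds). The fingers move at their own pace and stop on an object; "grip_force" is the grip in N (left out, the last holds). Time passes only in rows, so rows that do not move let the fingers close, or fill a call up. It gives the time, the measured TCP pose, the force and the opening at its end, in the units of the state.
- robot.read_state(): the state, without advancing time (a new reading comes with each control period).
- robot.read_camera(name): name is "scene" or "top" or "wrist"; returns a dict with "pixels" (480x640x3 uint8, blue, green, red), "intrinsics" (3x3 intrinsics, pixels), "T" (4x4, takes a point from camera to world coordinates). Camera axes: x right, y down, z forward; pixel columns grow to the right and rows downward; lengths in m; the calibration is good to about 2 mm. A picture is of the moment at which its call begins. There is no depth.
- robot.close_job(): hands the job in, once; it reports no verdict.
The state is a dict: "t": time; "q": joint angles; "dq": joint speeds; "joint_torque": joint torques, N m; "tool_pos": TCP position; "orientation": TCP orientation; "force": force on the tool from outside, world axes, zero at the start; "wrist_torque": the same for the moment, N m; "opening": finger opening in m.
Only numpy, scipy, OpenCV 4.12 (cv2) and the standard library are available. Lean on these libraries where they do the work, as an engineer would, in place of code of your own. Each camera call takes 0.05 s, during which the arm holds its last target.

## Task

The dough divider's lane bar has been washed and must be put together again: thread the lane guide (the block with the wide foot) onto the horizontal bar first, foot down, then the plain spacer block, then slip the end cap over the end of the bar with its open side first. Slide each one along until it stops against what is behind it, and finish by pressing the cap home with a steady 15 N or so for half a second so that no play is left; never push harder than 40 N on any of them. Let go, and leave the other things on the table where they are.

Things in the scene. Friction and masses are not known exactly. Their poses are not given: they have to be found in the camera images.
- bar_end (a point): Centre of the free end of the horizontal steel bar, 110 mm above the table: 18 mm diameter, the last 6 mm tapered to 12 mm. x points along the bar, out of its free end (parts go on towards -x); z is up. The stop for the first part is the face of a clamped collar, 95 to 102 mm behind this end: set anew each time and not measured, so it must be felt. It holds fast under 40 N.
- stand: The fixed stand with bar and collar. Origin on the table, 172 mm behind the bar's end; x along the bar to its free end. Dark collar: 34 mm diameter, 16 mm thick. Post: 44 mm wide, front face 166 mm behind the bar's end, top 20 mm above the bar's axis. A 12 mm thick rib under the bar (48 mm below its axis) and the 12 mm high, 120 mm wide base plate end 112 mm behind the bar's end.
- guide_center (a point): Lane guide, a block on a wide foot; this point: centre of the block, 27 mm over its underside. White plastic, 40 mm wide (y) between flat sides to grip, 54 mm high (z up). 28 mm long (x); foot 68 mm wide, 10 mm high. 20 mm hole along x, 7 mm above this point; x starts within 0.6 rad of the bar's x. Either end may lead. 70 to 140 g.
- guide: The lane guide; origin at the centre of its underside.
- spacer_center (a point): Spacer, a plain block; this point: its centre, 27 mm over its underside. White plastic, 40 mm wide (y) between flat sides to grip, 54 mm high (z up). 34 mm long (x). 20 mm hole along x, 7 mm above this point; x starts within 0.6 rad of the bar's x. Either end may lead. 60 to 130 g.
- spacer: The spacer; origin at the centre of its underside.
- cap_center (a point): End cap, the longest block, its +x end closed with a low 24 mm boss; this point: its centre, 27 mm over its underside. White plastic, 40 mm wide (y) between flat sides to grip, 54 mm high (z up). 50 mm long (x). 20 mm hole along x, 7 mm above this point; x starts within 0.6 rad of the bar's x. Blind, 44 mm deep (the bar never reaches its bottom), open at -x, which leads. 80 to 170 g. Stays on by its weight.
- cap: The end cap; origin at the centre of its underside.
- pastry_ring: Bystander, leave it: plain steel pastry ring, 80 mm across, 45 mm high.
- cup: Bystander, leave it: steel cup, 72 mm across, 75 mm high.
- brush: Bystander, leave it: pastry brush, 200 mm long, lying flat.
- oil: Bystander, leave it: amber bottle, 64 mm across, 190 mm high.
- scraper: Bystander, leave it: bench scraper with a wooden bar handle, 130 mm wide, lying flat.
- bowl: Bystander, leave it: steel bowl, 150 mm across, 65 mm high.
Not all that is in view belongs to the job. What is shaped like the cap but green is not meant. Leave any yellow look-alike of the spacer alone.

How it is judged:
By the outcome, as a careful person would: the job done as asked, in the order asked, and still so for the second after the job is handed in, with the robot touching nothing.
It also fails if it takes over 72 s, if anything falls off the work surface, if the arm or the gripper's body presses on something with over 40 N, if the wrist force passes 120 N, or if a joint passes its speed limit or range.

## Working session

There is one attempt and no reset: what is moved stays moved. The work goes in short steps, Python scripts to look and compute and a tool call to move; the robot and the scene stay as the last step left them, time stands still between calls to the robot, and variables do not carry over. Pictures are saved under pics/ and viewed, and the job is handed in when it is done.

Besides the shell and the picture viewer there is one more tool, called after ">>>" as a command line: name --argument value ..., lists and objects as JSON in quotes. arm_command: Moves the arm, as the interface text tells. Shift numbers are shares of 0.4 m and turn numbers shares of 0.5 rad, none past 1 either way. Its arguments: {"type":"object","properties":{"motion":{"type":"array","items":{"type":"object","properties":{"slide":{"type":"array","items":{"type":"number"}},"turn":{"type":"array","items":{"type":"number"}}}}},"gripper":{"type":"number"},"grip_force":{"type":"number"}},"required":["motion"]}

```bash
ls; mkdir -p pics
python3 - <<'E'
from plant import robot
import cv2
for n in("scene","top","wrist"):
    c=robot.read_camera(n); cv2.imwrite(f"pics/{n}0.png",c["pixels"])
    print(n,c["intrinsics"].round(1).tolist(),c["T"].round(3).tolist())
print(robot.read_state())
E
```

```text
pics
scene [[479.5, 0.0, 323.8], [0.0, 479.5, 248.4], [0.0, 0.0, 1.0]] [[-0.609, 0.676, -0.415, 0.87], [0.793, 0.528, -0.304, 0.262], [0.014, -0.514, -0.858, 0.738], [0.0, 0.0, 0.0, 1.0]]
top [[434.3, 0.0, 320.2], [0.0, 434.3, 242.3], [0.0, 0.0, 1.0]] [[0.03, -0.993, 0.111, 0.504], [-0.999, -0.027, 0.026, 0.031], [-0.022, -0.111, -0.994, 0.777], [0.0, 0.0, 0.0, 1.0]]
wrist [[349.7, 0.0, 318.6], [0.0, 349.7, 240.8], [0.0, 0.0, 1.0]] [[0.393, -0.89, -0.23, 0.3], [-0.919, -0.381, -0.097, -0.524], [-0.002, 0.25, -0.968, 0.385], [0.0, 0.0, 0.0, 1.0]]
{'t': 0.15, 'q': array([-1.25037865e+00,  1.30988086e-01,  1.48899921e+00, -1.10199591e-05,
        1.52302823e+00, -8.54177128e-02]), 'dq': array([ 0.00068223, -0.00269802, -0.00494738,  0.00015745, -0.00109859,
        0.00019742]), 'joint_torque': array([-1.74356696e-04, -5.60475683e+01, -4.92336452e+01,  7.68517982e-02,
        3.05383641e-02, -1.32604546e-04]), 'tool_pos': array([ 0.23682628, -0.55109603,  0.40394444]), 'orientation': array([-2.62281763e+00,  1.72769992e+00,  1.76501182e-03]), 'force': array([ 0.21152687,  0.50113207, -0.02243314]), 'wrist_torque': array([ 0.01488308, -0.01574404,  0.03691079]), 'opening': 0.09304581003743954}
```

View pics/scene0.png

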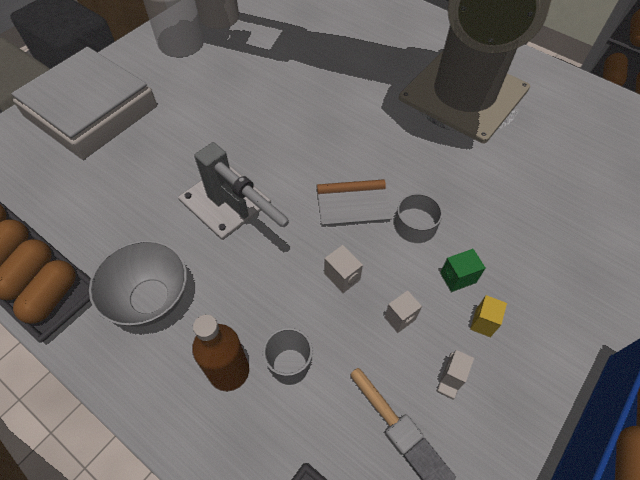

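View pics/top0.png

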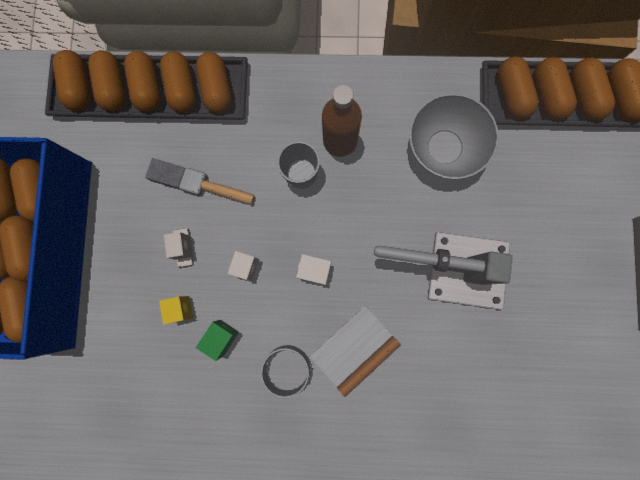

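View pics/wrist0.png

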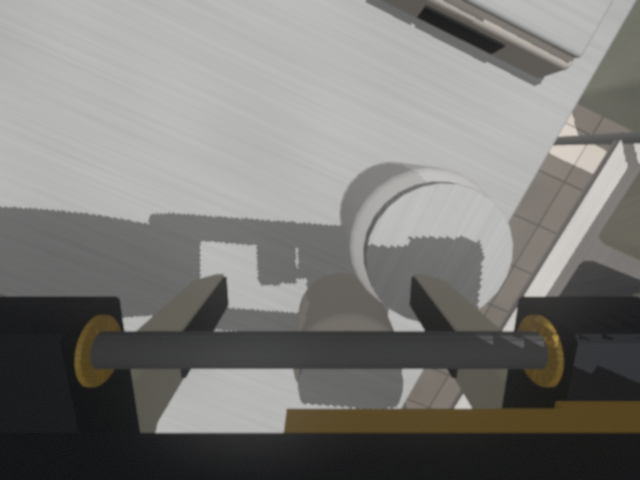

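The top view shows the bar end near (378,253) pointing left (world +y). The white blocks are the guide at (178,247), the spacer at (242,265) and the cap at (314,270). I'll zoom in next.

Run:
```python
import cv2,numpy as np
a=cv2.imread("pics/top0.png");s=cv2.imread("pics/scene0.png")
A=cv2.resize(a[215:305,150:350],None,fx=4,fy=4,interpolation=cv2.INTER_CUBIC)
B=cv2.resize(a[225:315,360:520],None,fx=4,fy=4,interpolation=cv2.INTER_CUBIC)
S=cv2.resize(s[230:410,310:510],None,fx=3.3,fy=3.3,interpolation=cv2.INTER_CUBIC)
cv2.imwrite("pics/zA.png",A);cv2.imwrite("pics/zB.png",B);cv2.imwrite("pics/zS.png",S)
```

```text
(no output)
```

View pics/zA.png

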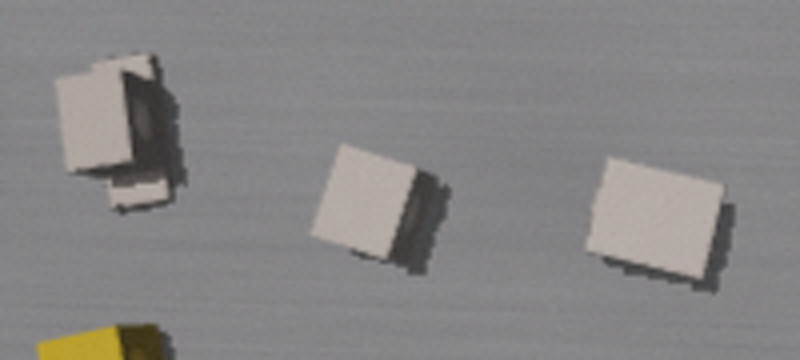

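View pics/zB.png

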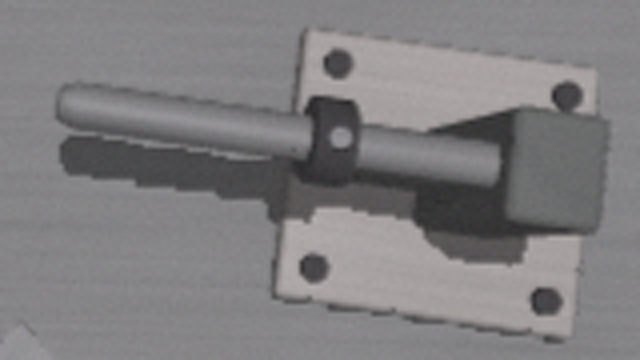

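View pics/zS.png

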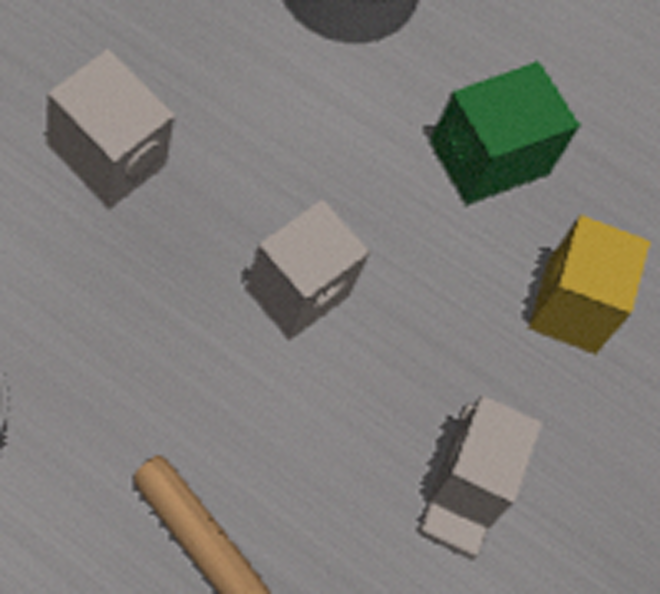

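Pixel notes: in the scene view the cap's boss end faces the +y side (down-right), which is already the right way round. Bystanders are clear of the blocks. Next I'll measure.

```bash
cat > h.py <<'E'
import cv2,numpy as np
from scipy.spatial.transform import Rotation as R
from plant import robot
def ray(c,uv):
    K,T=c["intrinsics"],c["T"]; d=np.linalg.inv(K)@np.array([uv[0],uv[1],1.]); return T[:3,3],T[:3,:3]@d
def onz(c,uv,z):
    o,d=ray(c,uv); return o+d*(z-o[2])/d[2]
def proj(c,P):
    T=np.linalg.inv(c["T"]);p=T[:3,:3]@np.asarray(P)+T[:3,3];q=c["intrinsics"]@p;return q[:2]/q[2]
E
python3 - <<'E'
from h import *
c=robot.read_camera("top");im=c["pixels"]
g=im.astype(int); m=((g.min(2)>140)&(g.max(2)-g.min(2)<30)).astype(np.uint8)
roi=np.zeros_like(m);roi[215:305,150:350]=1
m=m*roi
cs,_=cv2.findContours(m,cv2.RETR_EXTERNAL,cv2.CHAIN_APPROX_NONE)
for k in cs:
    if cv2.contourArea(k)<150: 
        if cv2.contourArea(k)>15: print("small",cv2.boundingRect(k))
        continue
    P=np.array([onz(c,p[0],.054)[:2]*1000 for p in k],np.float32)
    (cx,cy),wh,an=cv2.minAreaRect(P)
    print(cv2.boundingRect(k),(cx,cy),wh,an,cv2.boxPoints(((cx,cy),wh,an)).round(0).tolist())
print(g[268,314],g[268,280],g[240,420],g[243,400])
E
```

```text
small (177, 260, 15, 6)
(296, 254, 35, 30) (540.1487426757812, 60.39589309692383) (51.15968322753906, 40.3406982421875) 78.34566497802734 [[515.0, 39.0], [555.0, 31.0], [565.0, 81.0], [526.0, 90.0]]
(227, 250, 27, 29) (543.582763671875, 182.56442260742188) (34.74150848388672, 41.68585205078125) 74.1300277709961 [[519.0, 172.0], [559.0, 160.0], [568.0, 194.0], [528.0, 205.0]]
(163, 229, 25, 29) (577.2009887695312, 292.96405029296875) (43.84379577636719, 41.62281036376953) 11.063162803649902 [[552.0, 309.0], [560.0, 268.0], [603.0, 277.0], [595.0, 318.0]]
[166 172 180] [134 132 134] [137 134 135] [134 134 132]
```

Run:
```python
from h import *
c=robot.read_camera("top");g=cv2.cvtColor(c["pixels"],cv2.COLOR_BGR2GRAY)
f=lambda u,v:onz(c,(150+u/4-.4,215+v/4-.4),.054)*1000
q=[f(*p) for p in[(55,82),(122,70),(133,160),(68,172)]]
print("guide",np.mean(q,0).round(1),[np.degrees(np.arctan2(*(b-a)[1::-1])).round(1) for a,b in zip(q,q[1:]+q[:1])],[np.linalg.norm(b-a).round(1) for a,b in zip(q,q[1:]+q[:1])])
for u in(380,390,400,420,430,460,470): print(u,g[240:275,u].tolist())
for v in (250,253,256): print(v,g[v,368:390].tolist())
s=robot.read_camera("scene");S=s["pixels"]
cv2.imwrite("pics/zs2.png",cv2.resize(S[135:265,170:310],None,fx=4.5,fy=4.5,interpolation=cv2.INTER_CUBIC))
```

```text
guide [573.4 297.4  54. ] [np.float64(-78.2), np.float64(-169.3), np.float64(102.1), np.float64(12.2)] [np.float64(28.8), np.float64(38.7), np.float64(27.8), np.float64(38.8)]
380 [134, 134, 136, 137, 132, 118, 108, 116, 127, 135, 149, 149, 136, 121, 113, 98, 85, 94, 123, 74, 75, 75, 75, 70, 76, 78, 75, 76, 92, 131, 134, 134, 133, 130, 132]
390 [134, 135, 136, 137, 137, 139, 128, 100, 113, 122, 132, 142, 146, 140, 128, 115, 106, 87, 85, 120, 77, 77, 75, 73, 73, 77, 74, 75, 76, 87, 135, 136, 135, 134, 131]
400 [135, 133, 133, 133, 139, 138, 134, 129, 111, 110, 119, 125, 137, 147, 148, 136, 119, 112, 99, 86, 101, 124, 71, 76, 75, 71, 75, 72, 75, 75, 74, 89, 136, 135, 131]
420 [133, 130, 130, 130, 136, 137, 135, 132, 133, 131, 125, 101, 107, 116, 126, 134, 144, 144, 136, 125, 112, 97, 89, 115, 123, 71, 73, 75, 72, 73, 72, 70, 76, 73, 90]
430 [132, 131, 126, 131, 131, 133, 132, 132, 129, 130, 131, 129, 124, 102, 113, 122, 132, 142, 144, 141, 127, 119, 105, 88, 70, 71, 72, 72, 69, 74, 72, 71, 68, 71, 67]
460 [166, 164, 165, 164, 161, 162, 167, 167, 162, 164, 164, 164, 160, 161, 163, 163, 156, 100, 111, 122, 129, 132, 141, 138, 132, 123, 111, 97, 76, 60, 50, 56, 70, 83, 84]
470 [165, 164, 164, 162, 164, 165, 164, 165, 166, 165, 160, 166, 166, 160, 161, 154, 116, 58, 69, 103, 117, 128, 130, 137, 136, 131, 129, 115, 103, 91, 61, 57, 52, 51, 52]
250 [136, 135, 136, 133, 135, 125, 98, 122, 138, 141, 146, 146, 149, 144, 144, 142, 139, 140, 136, 138, 134, 132]
253 [132, 136, 136, 135, 135, 124, 87, 103, 105, 114, 116, 118, 121, 122, 125, 127, 129, 131, 133, 137, 139, 141]
256 [138, 135, 133, 137, 136, 137, 134, 131, 112, 88, 87, 83, 85, 85, 85, 86, 95, 91, 96, 100, 99, 102]
```

View pics/zs2.png

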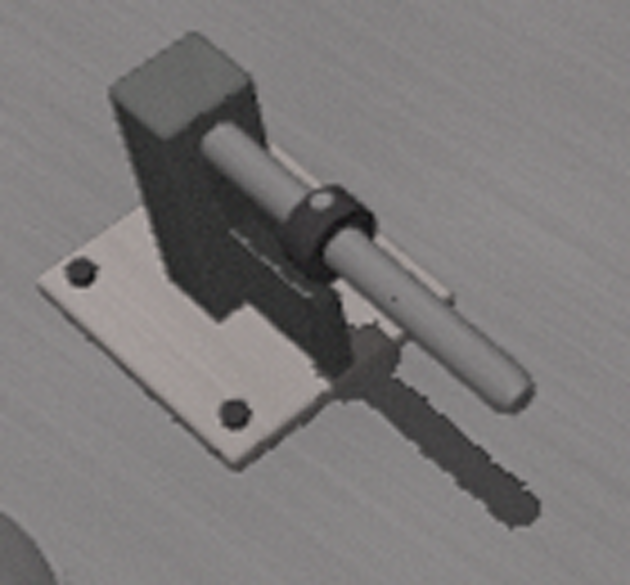

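Run:
```python
from h import *
c=robot.read_camera("top")
u=np.array([390,400,420,430,460]);v=np.array([252.5,253.8,256.6,258,262.4])
k=np.polyfit(u,v,1);print(k,v-np.polyval(k,u))
P=np.array([onz(c,(a,np.polyval(k,a)),.11) for a in (373.6,460)])
d=P[0]-P[1];print(P,np.degrees(np.arctan2(d[1],d[0])))
s=robot.read_camera("scene")
for z in (.11,): print("scene proj tip",proj(s,P[0]), "zoom", (proj(s,P[0])-[170,135])*4.5, (proj(s,P[1])-[170,135])*4.5)
st=robot.read_state();M=R.from_rotvec(st["orientation"]).as_matrix();print(M.round(3))
```

```text
[1.41666667e-01 1.97160000e+02] [ 0.09       -0.02666667 -0.06       -0.07666667  0.07333333]
[[ 0.56834088 -0.03437425  0.11      ]
 [ 0.55321241 -0.16619456  0.11      ]] 83.45304496113896
scene proj tip [285.76824028 224.12090031] zoom [520.95708124 401.04405139] [273.90292197 192.08820966]
[[ 0.395 -0.919 -0.   ]
 [-0.919 -0.395  0.   ]
 [-0.    -0.    -1.   ]]
```

```bash
cat >> h.py <<'E'
def H(th): 
    c,s=np.cos(th),np.sin(th); return np.array([[c,s,0],[s,-c,0],[0,0,-1.]])
def plan(wps,start=None):
    "wps: (x,y,z,heading_deg,nrows); prints rows"
    if start is None:
        st=robot.read_state();p=st["tool_pos"];Q=R.from_rotvec(st["orientation"]).as_matrix()
        print("t",st["t"].__round__(2),"p",p.round(4),"head",np.degrees(np.arctan2(Q[1,0],Q[0,0])).round(2),"tilt",Q[2,:2].round(4))
    else: p,Q=np.array(start[:3]),H(np.radians(start[3]))
    n=0;rows=[]
    for x,y,z,h,N in wps:
        T=np.array([x,y,z]);p0=p.copy();rv=R.from_matrix(Q.T@H(np.radians(h))).as_rotvec();Q0=Q.copy()
        for i in range(1,N+1):
            tp=p0+(T-p0)*i/N; tQ=Q0@R.from_rotvec(rv*i/N).as_matrix()
            s=np.round(Q.T@(tp-p)/.4,3); t=np.round(R.from_matrix(Q.T@tQ).as_rotvec()/.5,3)
            rows.append('{"slide":%s,"turn":%s}'%(s.tolist(),t.tolist()))
            if np.linalg.norm(s)>.104 or np.linalg.norm(t)>.25: print("!! too fast",s,t)
            p=p+Q@s*.4; Q=Q@R.from_rotvec(t*.5).as_matrix()
    for i in range(0,len(rows),5): print("["+",\n".join(rows[i:i+5])+"]")
E
python3 -c "
from h import *
plan([(.573,.297,.40,11.7,25)])"
```

```text
t 0.4 p [ 0.2369 -0.5512  0.4046] head -66.75 tilt [-0.0003 -0.    ]
[{"slide":[-0.065, -0.064, 0.0],"turn":[-0.0, 0.0, -0.11]},
{"slide":[-0.061, -0.068, 0.001],"turn":[-0.0, 0.0, -0.109]},
{"slide":[-0.057, -0.071, 0.0],"turn":[-0.0, 0.0, -0.11]},
{"slide":[-0.053, -0.074, 0.001],"turn":[-0.0, 0.0, -0.109]},
{"slide":[-0.049, -0.077, 0.0],"turn":[-0.0, 0.0, -0.11]}]
[{"slide":[-0.045, -0.08, 0.001],"turn":[-0.0, 0.0, -0.109]},
{"slide":[-0.041, -0.081, 0.0],"turn":[-0.0, 0.0, -0.11]},
{"slide":[-0.035, -0.084, 0.001],"turn":[-0.0, 0.0, -0.109]},
{"slide":[-0.032, -0.086, 0.0],"turn":[-0.0, 0.0, -0.11]},
{"slide":[-0.026, -0.087, 0.001],"turn":[-0.0, 0.0, -0.109]}]
[{"slide":[-0.022, -0.089, 0.0],"turn":[-0.0, 0.0, -0.11]},
{"slide":[-0.017, -0.09, 0.001],"turn":[-0.0, 0.0, -0.109]},
{"slide":[-0.012, -0.09, 0.0],"turn":[-0.0, 0.0, -0.11]},
{"slide":[-0.006, -0.091, 0.001],"turn":[-0.0, 0.0, -0.109]},
{"slide":[-0.002, -0.091, 0.0],"turn":[-0.0, 0.0, -0.11]}]
[{"slide":[0.003, -0.091, 0.001],"turn":[-0.0, 0.0, -0.11]},
{"slide":[0.008, -0.091, 0.0],"turn":[-0.0, 0.0, -0.109]},
{"slide":[0.013, -0.091, 0.001],"turn":[-0.0, 0.0, -0.11]},
{"slide":[0.018, -0.089, 0.0],"turn":[-0.001, 0.0, -0.109]},
{"slide":[0.023, -0.088, 0.001],"turn":[0.0, 0.0, -0.11]}]
[{"slide":[0.027, -0.087, 0.0],"turn":[0.0, 0.0, -0.109]},
{"slide":[0.033, -0.086, 0.0],"turn":[0.0, 0.0, -0.11]},
{"slide":[0.037, -0.083, 0.001],"turn":[0.0, 0.0, -0.109]},
{"slide":[0.041, -0.081, 0.0],"turn":[0.0, 0.0, -0.11]},
{"slide":[0.046, -0.079, 0.001],"turn":[0.0, 0.0, -0.109]}]
```

>>> arm_command --motion '[{"slide": [-0.065, -0.064, 0], "turn": [0, 0, -0.11]}, {"slide": [-0.06, -0.068, 0], "turn": [0, 0, -0.11]}, {"slide": [-0.057, -0.071, 0], "turn": [0, 0, -0.11]}, {"slide": [-0.053, -0.074, 0], "turn": [0, 0, -0.11]}, {"slide": [-0.049, -0.077, 0], "turn": [0, 0, -0.11]}]' --gripper 100 --grip_force 40

```text
t: 0.82
tool_pos: [0.3044, -0.3806, 0.4047]
orientation: [2.837, -1.349, 0.0]
force: [-0.1, 0.7, -0.5]
opening: 0.0927
```

>>> arm_command --motion '[{"slide": [-0.045, -0.08, 0], "turn": [0, 0, -0.11]}, {"slide": [-0.041, -0.081, 0], "turn": [0, 0, -0.11]}, {"slide": [-0.035, -0.084, 0], "turn": [0, 0, -0.11]}, {"slide": [-0.032, -0.086, 0], "turn": [0, 0, -0.11]}, {"slide": [-0.026, -0.087, 0], "turn": [0, 0, -0.11]}]'

```text
t: 1.23
tool_pos: [0.3713, -0.2106, 0.405]
orientation: [2.995, -0.947, 0.001]
force: [0.2, -0.1, 0.3]
opening: 0.0931
```

>>> arm_command --motion '[{"slide": [-0.022, -0.089, 0], "turn": [0, 0, -0.11]}, {"slide": [-0.017, -0.09, 0], "turn": [0, 0, -0.11]}, {"slide": [-0.012, -0.09, 0], "turn": [0, 0, -0.11]}, {"slide": [-0.006, -0.091, 0], "turn": [0, 0, -0.11]}, {"slide": [-0.002, -0.091, 0], "turn": [0, 0, -0.11]}]'

```text
t: 1.65
tool_pos: [0.4382, -0.0407, 0.4051]
orientation: [3.097, -0.527, 0.002]
force: [0.4, -0.7, -0.4]
opening: 0.093
```

Run:
```python
from h import *
c=robot.read_camera("wrist");cv2.imwrite("pics/w1.png",c["pixels"])
plan([(.573,.297,.35,11.7,10)])
```

```text
t 1.7 p [ 0.4396 -0.0359  0.4051] head -18.89 tilt [ 0.0009 -0.004 ]
[{"slide":[0.005, -0.089, 0.014],"turn":[-0.001, -0.0, -0.107]},
{"slide":[0.009, -0.09, 0.014],"turn":[-0.0, -0.001, -0.107]},
{"slide":[0.014, -0.088, 0.014],"turn":[-0.001, -0.0, -0.106]},
{"slide":[0.019, -0.088, 0.014],"turn":[-0.001, -0.001, -0.107]},
{"slide":[0.023, -0.086, 0.014],"turn":[-0.001, 0.0, -0.107]}]
[{"slide":[0.028, -0.085, 0.014],"turn":[-0.0, -0.0, -0.107]},
{"slide":[0.033, -0.084, 0.014],"turn":[-0.001, -0.001, -0.106]},
{"slide":[0.037, -0.081, 0.014],"turn":[-0.001, -0.0, -0.107]},
{"slide":[0.041, -0.08, 0.014],"turn":[-0.001, -0.001, -0.107]},
{"slide":[0.046, -0.077, 0.014],"turn":[-0.0, 0.0, -0.107]}]
```

View pics/w1.png

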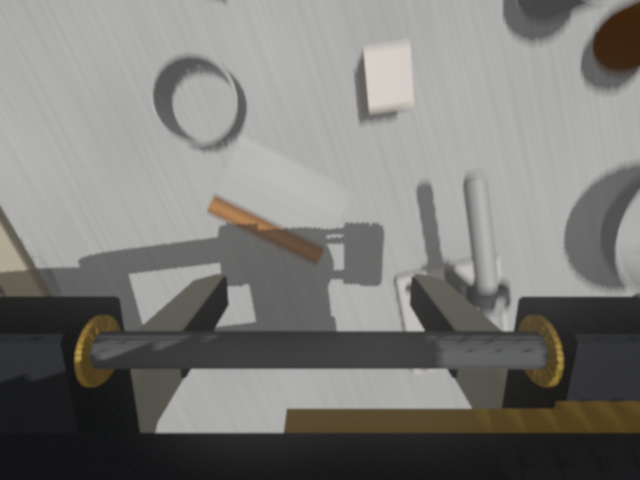

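The wrist view shows the bar tip near (475,175) and the bar running down to the collar at (488,293). I'll compare this with the top-view estimate.

Run:
```python
from h import *
st=robot.read_state()
c=robot.read_camera("wrist");im=c["pixels"]
print(proj(c,[.5683,-.0344,.11]).round(1),proj(c,[.5574,-.130,.11]).round(1), c["T"][:3,3].round(3))
cv2.imwrite("pics/w1z.png",cv2.resize(im[160:310,440:530],None,fx=4,fy=4,interpolation=cv2.INTER_CUBIC))
g=cv2.cvtColor(im,cv2.COLOR_BGR2GRAY)
for v in (195,215,235,255,275): print(v,g[v,455:510].tolist())
```

```text
[472.8 185.1] [485.2 296.4] [0.462 0.029 0.387]
195 [176, 176, 177, 176, 175, 174, 171, 155, 127, 105, 103, 109, 118, 127, 134, 140, 147, 151, 156, 161, 167, 173, 176, 177, 177, 176, 172, 169, 166, 163, 159, 161, 168, 172, 173, 173, 175, 174, 173, 174, 175, 175, 176, 175, 174, 175, 176, 176, 176, 177, 175, 174, 174, 174, 173]
215 [174, 174, 175, 176, 177, 177, 177, 173, 162, 133, 107, 103, 109, 116, 124, 132, 139, 145, 151, 154, 158, 163, 169, 174, 176, 178, 178, 177, 174, 171, 168, 164, 159, 159, 167, 171, 173, 173, 172, 172, 174, 173, 173, 174, 175, 175, 175, 174, 173, 174, 175, 176, 176, 177, 176]
235 [175, 174, 175, 173, 172, 173, 174, 173, 175, 175, 167, 143, 114, 103, 107, 115, 123, 131, 139, 146, 151, 156, 159, 164, 170, 175, 178, 179, 179, 177, 174, 171, 168, 164, 158, 158, 166, 171, 173, 173, 173, 172, 172, 172, 173, 172, 172, 173, 173, 175, 174, 173, 172, 173, 174]
255 [171, 170, 170, 171, 172, 171, 171, 171, 171, 171, 171, 170, 166, 148, 120, 103, 105, 113, 123, 132, 139, 146, 151, 156, 160, 164, 170, 174, 178, 178, 178, 177, 173, 170, 167, 163, 158, 158, 166, 170, 171, 172, 173, 172, 172, 171, 171, 172, 172, 171, 170, 170, 172, 173, 173]
275 [161, 163, 166, 171, 174, 177, 179, 181, 183, 185, 186, 187, 187, 187, 186, 173, 142, 109, 103, 111, 121, 130, 137, 145, 151, 155, 159, 164, 169, 174, 176, 177, 178, 175, 172, 168, 166, 162, 159, 168, 183, 190, 189, 183, 176, 173, 172, 172, 171, 171, 171, 171, 171, 171, 169]
```

View pics/w1z.png

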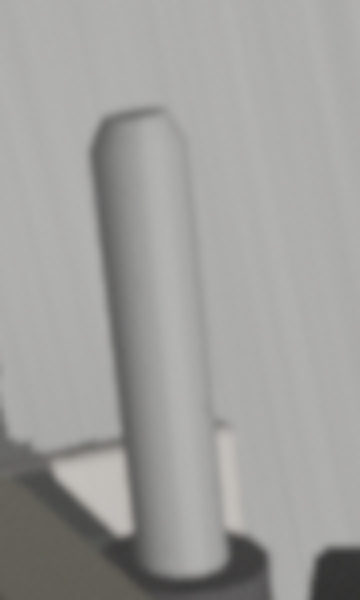

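The wrist view agrees with the top-view bar axis to within about 0.5 mm. On to the guide.

>>> arm_command --motion '[{"slide": [0.005, -0.089, 0.014], "turn": [0, 0, -0.107]}, {"slide": [0.009, -0.09, 0.014], "turn": [0, 0, -0.107]}, {"slide": [0.014, -0.088, 0.014], "turn": [0, 0, -0.107]}, {"slide": [0.019, -0.088, 0.014], "turn": [0, 0, -0.107]}, {"slide": [0.023, -0.086, 0.014], "turn": [0, 0, -0.107]}]'

```text
t: 2.17
tool_pos: [0.5066, 0.124, 0.3766]
orientation: [3.139, -0.112, 0.001]
force: [0.8, -0.5, 0.8]
opening: 0.093
```

>>> arm_command --motion '[{"slide": [0.028, -0.085, 0.014], "turn": [0, 0, -0.107]}, {"slide": [0.033, -0.084, 0.014], "turn": [0, 0, -0.107]}, {"slide": [0.037, -0.081, 0.014], "turn": [0, 0, -0.107]}, {"slide": [0.041, -0.08, 0.014], "turn": [0, 0, -0.107]}, {"slide": [0.046, -0.077, 0.014], "turn": [0, 0, -0.107]}]'

```text
t: 2.58
tool_pos: [0.5754, 0.2897, 0.3483]
orientation: [3.126, 0.308, 0.0]
force: [1.0, 0.1, 0.2]
opening: 0.0932
```

Run:
```python
from h import *
c=robot.read_camera("wrist");cv2.imwrite("pics/w2.png",c["pixels"])
print(proj(c,[.573,.297,.054]),proj(c,[.5683,-.0344,.11]))
plan([(.573,.297,.201,11.7,5)])
```

```text
[317.92739399 228.2171625 ] [240.07865862 600.11131424]
t 2.63 p [0.576  0.2944 0.3452] head 11.64 tilt [-0.0022 -0.002 ]
[{"slide":[-0.001, -0.001, 0.072],"turn":[-0.001, 0.001, -0.0]},
{"slide":[-0.001, -0.002, 0.072],"turn":[-0.001, 0.001, -0.001]},
{"slide":[-0.001, -0.001, 0.072],"turn":[-0.0, 0.001, -0.0]},
{"slide":[-0.001, -0.002, 0.072],"turn":[-0.001, 0.0, -0.001]},
{"slide":[-0.002, -0.001, 0.072],"turn":[-0.001, 0.001, -0.0]}]
```

View pics/w2.png

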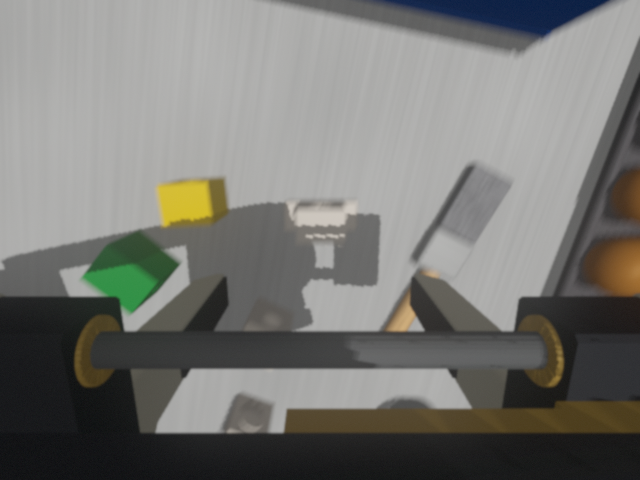

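Run:
```python
from h import *
c=robot.read_camera("wrist");im=c["pixels"]
print(proj(c,[.573,.297,.054]),[proj(c,np.array([.573,.297,.054])+H(np.radians(11.7))@np.array([a*.02,b*.014,0])).round(0).tolist() for a,b in((1,1),(1,-1),(-1,-1),(-1,1))])
cv2.imwrite("pics/w3.png",cv2.resize(im[170:300,260:400],None,fx=4.5,fy=4.5,interpolation=cv2.INTER_CUBIC))
plan([(.573,.297,.201,11.7,5)])
```

```text
[316.98259996 235.34813721] [[342.0, 252.0], [342.0, 218.0], [292.0, 218.0], [292.0, 252.0]]
t 2.68 p [0.5752 0.2919 0.3454] head 11.43 tilt [-0.0038 -0.0003]
[{"slide":[-0.0, -0.003, 0.072],"turn":[-0.0, 0.002, -0.002]},
{"slide":[-0.001, -0.002, 0.072],"turn":[-0.0, 0.001, -0.002]},
{"slide":[-0.0, -0.003, 0.073],"turn":[-0.0, 0.002, -0.002]},
{"slide":[-0.0, -0.003, 0.072],"turn":[-0.001, 0.001, -0.001]},
{"slide":[-0.001, -0.002, 0.072],"turn":[0.0, 0.002, -0.002]}]
```

View pics/w3.png

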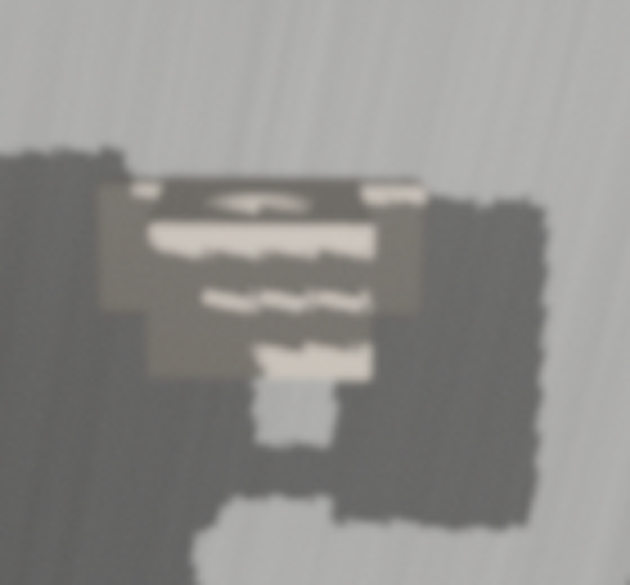

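The block's top face lies at px (293–343, 219–254), against a predicted (292–342, 218–252). That's a good match, so I'll descend.

>>> arm_command --motion '[{"slide": [0, -0.003, 0.072], "turn": [0, 0.002, -0.002]}, {"slide": [0, -0.002, 0.072], "turn": [0, 0.001, -0.002]}, {"slide": [0, -0.003, 0.072], "turn": [0, 0.001, -0.002]}, {"slide": [0, -0.002, 0.072], "turn": [0, 0.001, -0.001]}, {"slide": [0, -0.002, 0.072], "turn": [0, 0.001, -0.001]}]'

```text
t: 3.1
tool_pos: [0.5742, 0.2923, 0.2038]
orientation: [-3.126, -0.31, -0.005]
force: [-0.3, 0.0, 0.9]
opening: 0.0931
```

>>> arm_command --motion '[{"slide": [0, 0, 0], "turn": [0, 0, 0]}, {"slide": [0, 0, 0], "turn": [0, 0, 0]}, {"slide": [0, 0, 0], "turn": [0, 0, 0]}, {"slide": [0, 0, 0], "turn": [0, 0, 0]}, {"slide": [0, 0, 0], "turn": [0, 0, 0]}]'

```text
t: 3.52
tool_pos: [0.5752, 0.2938, 0.2077]
orientation: [-3.125, -0.311, -0.011]
force: [0.3, 0.1, 0.8]
opening: 0.0929
```

Run:
```python
from h import *
plan([(.573,.2965,.201,11.7,5)])
```

```text
t 3.52 p [0.5752 0.2938 0.2077] head 11.38 tilt [ 0.0073 -0.0008]
[{"slide":[-0.001, -0.002, 0.003],"turn":[-0.0, -0.003, -0.002]},
{"slide":[-0.001, -0.001, 0.004],"turn":[-0.001, -0.003, -0.002]},
{"slide":[-0.001, -0.002, 0.003],"turn":[0.0, -0.003, -0.003]},
{"slide":[-0.0, -0.001, 0.003],"turn":[-0.0, -0.003, -0.002]},
{"slide":[-0.001, -0.002, 0.004],"turn":[-0.001, -0.003, -0.002]}]
```

>>> arm_command --motion '[{"slide": [-0.002, -0.003, 0.008], "turn": [0, -0.006, -0.006]}, {"slide": [-0.002, -0.004, 0.008], "turn": [0, -0.009, -0.006]}, {"slide": [0, 0, 0], "turn": [0, 0, 0]}, {"slide": [0, 0, 0], "turn": [0, 0, 0]}, {"slide": [0, 0, 0], "turn": [0, 0, 0]}]'

```text
t: 3.93
tool_pos: [0.5717, 0.2961, 0.1982]
orientation: [3.124, 0.322, -0.008]
force: [0.8, -0.7, -0.5]
opening: 0.0931
```

Run:
```python
from h import *
plan([(.573,.2965,.201,11.7,5)])
c=robot.read_camera("wrist");cv2.imwrite("pics/w4.png",c["pixels"])
plan([(.573,.2965,.201,11.7,5)])
```

```text
t 3.93 p [0.5717 0.2961 0.1982] head 11.76 tilt [-0.0048  0.0001]
[{"slide":[0.001, -0.0, -0.001],"turn":[0.0, 0.002, 0.0]},
{"slide":[0.0, -0.0, -0.002],"turn":[0.0, 0.002, 0.001]},
{"slide":[0.001, -0.0, -0.001],"turn":[0.0, 0.002, 0.0]},
{"slide":[0.001, -0.0, -0.002],"turn":[0.0, 0.002, 0.001]},
{"slide":[0.0, -0.0, -0.001],"turn":[0.0, 0.002, 0.0]}]
t 3.98 p [0.5718 0.2961 0.1983] head 11.75 tilt [-0.0046  0.0001]
[{"slide":[0.001, -0.0, -0.001],"turn":[0.0, 0.002, 0.0]},
{"slide":[0.0, -0.0, -0.002],"turn":[0.0, 0.002, 0.001]},
{"slide":[0.001, -0.0, -0.001],"turn":[0.0, 0.002, 0.0]},
{"slide":[0.001, -0.0, -0.001],"turn":[0.0, 0.001, 0.0]},
{"slide":[0.0, -0.0, -0.002],"turn":[0.0, 0.002, 0.001]}]
```

View pics/w4.png

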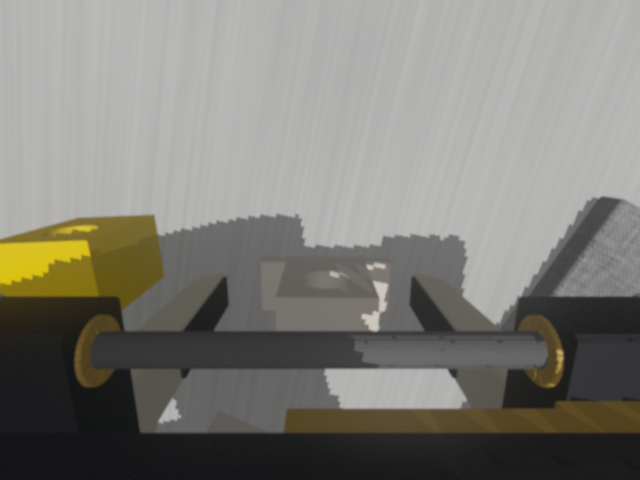

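The guide is centred between the fingers (block at px 275–385, fingers at 228 and 411). Closing.

>>> arm_command --motion '[{"slide": [0.001, 0, -0.003], "turn": [0, 0.005, 0]}, {"slide": [0.001, 0, -0.003], "turn": [0, 0.005, 0]}, {"slide": [0, 0, 0], "turn": [0, 0, 0]}, {"slide": [0, 0, 0], "turn": [0, 0, 0]}, {"slide": [0, 0, 0], "turn": [0, 0, 0]}]' --gripper 0 --grip_force 40

```text
t: 4.4
tool_pos: [0.5727, 0.2962, 0.2009]
orientation: [-3.125, -0.321, -0.001]
force: [-0.6, -0.3, 0.1]
opening: 0.0643
```

>>> arm_command --motion '[{"slide": [0, 0, 0], "turn": [0, 0, 0]}, {"slide": [0, 0, 0], "turn": [0, 0, 0]}, {"slide": [0, 0, 0], "turn": [0, 0, 0]}, {"slide": [0, 0, 0], "turn": [0, 0, 0]}, {"slide": [0, 0, 0], "turn": [0, 0, 0]}]'

```text
t: 4.82
tool_pos: [0.5727, 0.2962, 0.2007]
orientation: [-3.125, -0.321, -0.001]
force: [0.9, 0.5, 0.1]
opening: 0.0399
```

Run:
```python
from h import *
st=robot.read_state();print(st["force"],st["wrist_torque"],st["opening"])
plan([(.573,.2965,.201,11.7,5)])
```

```text
[0.93059614 0.45037409 0.06705973] [-0.04301541 -0.10467974  0.0128301 ] 0.039927420618230625
t 4.82 p [0.5727 0.2962 0.2007] head 11.75 tilt [ 0.0006 -0.    ]
[{"slide":[0.0, -0.0, -0.0],"turn":[-0.0, -0.0, 0.0]},
{"slide":[0.0, -0.0, -0.0],"turn":[-0.0, -0.0, 0.001]},
{"slide":[0.001, -0.0, -0.0],"turn":[-0.0, -0.001, -0.0]},
{"slide":[-0.0, -0.001, -0.001],"turn":[-0.0, 0.0, 0.0]},
{"slide":[-0.0, 0.0, 0.0],"turn":[-0.0, -0.0, 0.001]}]
```

Run:
```python
from h import *
plan([(.573,.296,.277,11.7,3),(.574,.016,.277,-6.55,12)])
```

```text
t 4.82 p [0.5727 0.2962 0.2007] head 11.75 tilt [ 0.0006 -0.    ]
[{"slide":[0.0, 0.0, -0.064],"turn":[-0.0, -0.0, 0.001]},
{"slide":[0.001, 0.0, -0.063],"turn":[-0.0, -0.001, 0.0]},
{"slide":[-0.0, 0.001, -0.064],"turn":[-0.0, -0.0, 0.001]},
{"slide":[-0.012, 0.057, 0.0],"turn":[-0.0, -0.0, 0.053]},
{"slide":[-0.01, 0.058, 0.0],"turn":[-0.0, -0.0, 0.053]}]
[{"slide":[-0.008, 0.057, 0.0],"turn":[-0.0, -0.0, 0.053]},
{"slide":[-0.007, 0.058, 0.0],"turn":[-0.0, -0.0, 0.053]},
{"slide":[-0.006, 0.058, 0.0],"turn":[-0.0, -0.0, 0.053]},
{"slide":[-0.004, 0.058, 0.0],"turn":[-0.0, -0.0, 0.053]},
{"slide":[-0.002, 0.059, 0.0],"turn":[-0.0, -0.0, 0.053]}]
[{"slide":[-0.001, 0.058, 0.0],"turn":[-0.0, -0.0, 0.053]},
{"slide":[0.0, 0.058, 0.0],"turn":[-0.0, -0.0, 0.053]},
{"slide":[0.003, 0.058, 0.0],"turn":[-0.0, -0.0, 0.054]},
{"slide":[0.003, 0.059, 0.0],"turn":[-0.0, -0.0, 0.053]},
{"slide":[0.006, 0.058, 0.0],"turn":[-0.0, -0.0, 0.053]}]
```

>>> arm_command --motion '[{"slide": [0, 0, -0.064], "turn": [0, 0, 0]}, {"slide": [0, 0, -0.063], "turn": [0, 0, 0]}, {"slide": [0, 0, -0.064], "turn": [0, 0, 0]}, {"slide": [-0.012, 0.057, 0], "turn": [0, 0, 0.053]}, {"slide": [-0.01, 0.058, 0], "turn": [0, 0, 0.053]}]'

```text
t: 5.23
tool_pos: [0.5734, 0.2502, 0.28]
orientation: [-3.131, -0.24, -0.008]
force: [-0.7, -0.4, -2.1]
opening: 0.0395
```

>>> arm_command --motion '[{"slide": [-0.008, 0.057, 0], "turn": [0, 0, 0.053]}, {"slide": [-0.007, 0.058, 0], "turn": [0, 0, 0.053]}, {"slide": [-0.006, 0.058, 0], "turn": [0, 0, 0.053]}, {"slide": [-0.004, 0.058, 0], "turn": [0, 0, 0.053]}, {"slide": [-0.002, 0.059, 0], "turn": [0, 0, 0.053]}]'

```text
t: 5.65
tool_pos: [0.5731, 0.1317, 0.277]
orientation: [-3.141, -0.029, -0.0]
force: [0.5, -0.4, -0.9]
opening: 0.0398
```

>>> arm_command --motion '[{"slide": [-0.001, 0.058, 0], "turn": [0, 0, 0.053]}, {"slide": [0, 0.058, 0], "turn": [0, 0, 0.053]}, {"slide": [0.003, 0.058, 0], "turn": [0, 0, 0.054]}, {"slide": [0.003, 0.059, 0], "turn": [0, 0, 0.053]}, {"slide": [0.006, 0.058, 0], "turn": [0, 0, 0.053]}]'

```text
t: 6.07
tool_pos: [0.5736, 0.015, 0.277]
orientation: [-3.136, 0.18, -0.0]
force: [-0.4, -0.6, -0.9]
opening: 0.04
```

>>> arm_command --motion '[{"slide": [0, 0, 0], "turn": [0, 0, 0]}, {"slide": [0, 0, 0], "turn": [0, 0, 0]}, {"slide": [0, 0, 0], "turn": [0, 0, 0]}, {"slide": [0, 0, 0], "turn": [0, 0, 0]}, {"slide": [0, 0, 0], "turn": [0, 0, 0]}]'

```text
t: 6.48
tool_pos: [0.5739, 0.0171, 0.2771]
orientation: [-3.136, 0.176, -0.001]
force: [0.0, 0.3, -0.3]
opening: 0.04
```

Run:
```python
from h import *
st=robot.read_state();print(st["force"],st["wrist_torque"],st["opening"])
plan([(.574,.016,.2767,-6.55,5)])
for n in("top","scene"):
    c=robot.read_camera(n);im=c["pixels"]
    a=im[200:320,270:450] if n=="top" else im[135:335,170:370]
    cv2.imwrite(f"pics/{n}5.png",cv2.resize(a,None,fx=4 if n=="top" else 3,fy=4 if n=="top" else 3,interpolation=cv2.INTER_CUBIC))
plan([(.574,.016,.2767,-6.55,5)])
```

```text
[ 0.0184104   0.34509133 -0.31045055] [-0.04633086 -0.08151514  0.02314586] 0.040048860758221186
t 6.48 p [0.5739 0.0171 0.2771] head -6.42 tilt [ 0.0004 -0.0004]
[{"slide":[0.0, 0.001, 0.0],"turn":[-0.0, -0.0, 0.001]},
{"slide":[0.0, 0.0, 0.0],"turn":[-0.0, -0.0, 0.001]},
{"slide":[0.0, 0.001, 0.001],"turn":[-0.0, -0.0, 0.001]},
{"slide":[0.001, 0.0, -0.0],"turn":[-0.001, -0.001, 0.001]},
{"slide":[-0.0, 0.001, -0.0],"turn":[0.0, 0.0, 0.001]}]
t 6.58 p [0.5739 0.017  0.2771] head -6.42 tilt [ 0.0004 -0.0003]
[{"slide":[0.0, 0.001, 0.0],"turn":[-0.0, -0.0, 0.001]},
{"slide":[0.0, 0.0, 0.0],"turn":[-0.0, -0.0, 0.001]},
{"slide":[0.0, 0.001, 0.001],"turn":[-0.0, -0.0, 0.001]},
{"slide":[0.001, 0.0, -0.0],"turn":[-0.0, -0.001, 0.001]},
{"slide":[-0.0, 0.001, -0.0],"turn":[-0.001, 0.0, 0.0]}]
```

View pics/scene5.png

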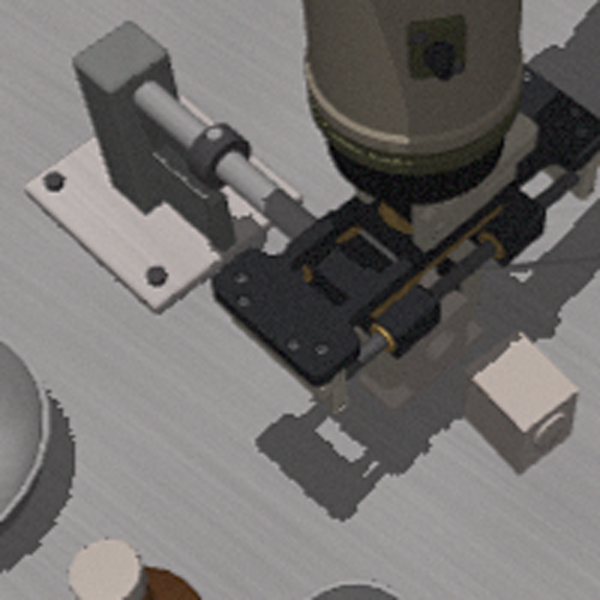

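View pics/top5.png

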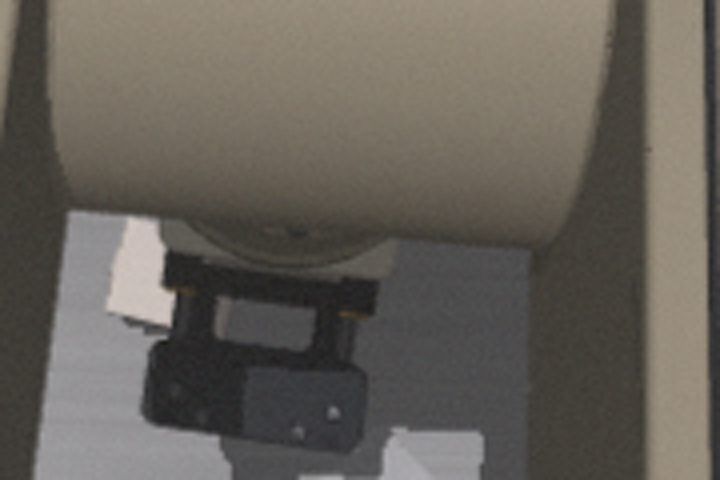

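The guide is held and aligned, but the top and scene views are blocked by the arm. I'll insert along tool +y while watching the forces.

>>> arm_command --motion '[{"slide": [0, 0.015, 0], "turn": [0, 0, 0.004]}, {"slide": [0, 0.015, 0], "turn": [0, 0, 0]}, {"slide": [0, 0.015, 0], "turn": [0, 0, 0]}, {"slide": [0, 0.015, 0], "turn": [0, 0, 0]}, {"slide": [0, 0.015, 0], "turn": [0, 0, 0]}]'

```text
t: 7.0
tool_pos: [0.5703, -0.0145, 0.2771]
orientation: [-3.136, 0.182, -0.001]
force: [0.3, 0.2, -1.6]
opening: 0.0397
```

>>> arm_command --motion '[{"slide": [0, 0.005, 0], "turn": [0, 0, 0]}, {"slide": [0, 0.005, 0], "turn": [0, 0, 0]}, {"slide": [0, 0.005, 0], "turn": [0, 0, 0]}, {"slide": [0, 0.005, 0], "turn": [0, 0, 0]}, {"slide": [0, 0.005, 0], "turn": [0, 0, 0]}]'

```text
t: 7.42
tool_pos: [0.5693, -0.0237, 0.2771]
orientation: [-3.136, 0.181, -0.001]
force: [-0.3, 0.3, -0.4]
opening: 0.0397
```

```bash
cat >> h.py <<'E'
TIP=np.array([.5683,-.0344]);D=np.array([.1145,.9934])
def bs():
    st=robot.read_state();p=st["tool_pos"];e=p[:2]-TIP;Q=R.from_rotvec(st["orientation"]).as_matrix()
    print("t %.2f s %.1f mm lat(toolx) %.2f mm z %.2f mm"%(st["t"],e@D*1e3,e@[D[1],-D[0]]*1e3,p[2]*1e3),"F(toolx,y,z)",(Q.T@st["force"]).round(2),"M",(Q.T@st["wrist_torque"]).round(2),"open",st["opening"].__round__(4),"head",np.degrees(np.arctan2(Q[1,0],Q[0,0])).round(2),"tilt",Q[2,:2].round(4))
E
python3 -c "
from h import *
bs()"
```

```text
t 7.42 s 10.8 mm lat(toolx) -0.26 mm z 277.10 mm F(toolx,y,z) [-0.31 -0.22  0.4 ] M [0.01 0.1  0.04] open 0.0397 head -6.61 tilt [ 0.0005 -0.0002]
```

>>> arm_command --motion '[{"slide": [0, 0.005, 0], "turn": [0, 0, 0]}, {"slide": [0, 0.005, 0], "turn": [0, 0, 0]}, {"slide": [0, 0.005, 0], "turn": [0, 0, 0]}, {"slide": [0, 0.005, 0], "turn": [0, 0, 0]}, {"slide": [0, 0.005, 0], "turn": [0, 0, 0]}]'

```text
t: 7.83
tool_pos: [0.5681, -0.0337, 0.2771]
orientation: [-3.136, 0.181, -0.001]
force: [0.0, 0.3, -1.4]
opening: 0.04
```

```bash
python3 -c "
from h import *
bs()"
```

```text
t 7.83 s 0.7 mm lat(toolx) -0.27 mm z 277.07 mm F(toolx,y,z) [ 0.01 -0.28  1.43] M [-0.02  0.13 -0.01] open 0.04 head -6.62 tilt [ 0.0004 -0.0002]
```

>>> arm_command --motion '[{"slide": [0, 0.02, 0], "turn": [0, 0, 0]}, {"slide": [0, 0.02, 0], "turn": [0, 0, 0]}, {"slide": [0, 0.02, 0], "turn": [0, 0, 0]}, {"slide": [0, 0.02, 0], "turn": [0, 0, 0]}, {"slide": [0, 0.02, 0], "turn": [0, 0, 0]}]'

```text
t: 8.25
tool_pos: [0.5634, -0.0743, 0.2771]
orientation: [-3.136, 0.182, -0.001]
force: [0.4, 0.4, -1.2]
opening: 0.0401
```

```bash
python3 -c "
from h import *
bs()"
```

```text
t 8.25 s -40.2 mm lat(toolx) -0.32 mm z 277.12 mm F(toolx,y,z) [ 0.39 -0.43  1.25] M [0.   0.07 0.04] open 0.0401 head -6.64 tilt [ 0.0005 -0.0001]
```

>>> arm_command --motion '[{"slide": [0, 0.02, 0], "turn": [0, 0, 0]}, {"slide": [0, 0.02, 0], "turn": [0, 0, 0]}, {"slide": [0, 0.02, 0], "turn": [0, 0, 0]}, {"slide": [0, 0.02, 0], "turn": [0, 0, 0]}, {"slide": [0, 0.01, 0], "turn": [0, 0, 0]}]'

```text
t: 8.67
tool_pos: [0.5592, -0.1102, 0.2771]
orientation: [3.136, -0.182, 0.001]
force: [-0.9, -0.0, -0.4]
opening: 0.04
```

>>> arm_command --motion '[{"slide": [0, 0.0025, 0], "turn": [0, 0, 0]}, {"slide": [0, 0.0025, 0], "turn": [0, 0, 0]}, {"slide": [0, 0.0025, 0], "turn": [0, 0, 0]}, {"slide": [0, 0, 0], "turn": [0, 0, 0]}, {"slide": [0, 0, 0], "turn": [0, 0, 0]}]'

```text
t: 9.08
tool_pos: [0.5591, -0.1117, 0.2771]
orientation: [-3.136, 0.181, -0.001]
force: [0.8, -0.1, -0.9]
opening: 0.0397
```

```bash
python3 -c "
from h import *
bs()"
```

```text
t 9.08 s -77.8 mm lat(toolx) -0.31 mm z 277.08 mm F(toolx,y,z) [ 0.85 -0.03  0.94] M [-0.07  0.05 -0.02] open 0.0397 head -6.6 tilt [ 0.0005 -0.0002]
```

>>> arm_command --motion '[{"slide": [0, 0.002, 0], "turn": [0, 0, 0]}, {"slide": [0, 0.002, 0], "turn": [0, 0, 0]}, {"slide": [0, 0.001, 0], "turn": [0, 0, 0]}, {"slide": [0, 0.001, 0], "turn": [0, 0, 0]}, {"slide": [0, 0.001, 0], "turn": [0, 0, 0]}]'

```text
t: 9.5
tool_pos: [0.5587, -0.1148, 0.2771]
orientation: [-3.136, 0.181, -0.001]
force: [-0.1, -0.4, -0.9]
opening: 0.04
```

>>> arm_command --motion '[{"slide": [0, 0.001, 0], "turn": [0, 0, 0]}, {"slide": [0, 0.001, 0], "turn": [0, 0, 0]}, {"slide": [0, 0.001, 0], "turn": [0, 0, 0]}, {"slide": [0, 0.001, 0], "turn": [0, 0, 0]}, {"slide": [0, 0.001, 0], "turn": [0, 0, 0]}]'

```text
t: 9.92
tool_pos: [0.5585, -0.1168, 0.2771]
orientation: [-3.136, 0.181, -0.001]
force: [-0.2, -0.4, -1.3]
opening: 0.0398
```

>>> arm_command --motion '[{"slide": [0, 0.001, 0], "turn": [0, 0, 0]}, {"slide": [0, 0.001, 0], "turn": [0, 0, 0]}, {"slide": [0, 0.001, 0], "turn": [0, 0, 0]}, {"slide": [0, 0.001, 0], "turn": [0, 0, 0]}, {"slide": [0, 0.001, 0], "turn": [0, 0, 0]}]'

```text
t: 10.33
tool_pos: [0.5584, -0.1174, 0.2771]
orientation: [-3.133, 0.18, -0.001]
force: [1.0, 11.3, 0.9]
opening: 0.0397
```

```bash
python3 -c "
from h import *
bs()"
```

```text
t 10.33 s -83.6 mm lat(toolx) -0.33 mm z 277.10 mm F(toolx,y,z) [ -0.28 -11.35  -0.87] M [ 1.68  0.03 -0.01] open 0.0397 head -6.58 tilt [ 0.0003 -0.003 ]
```

Contact felt at about −97.6 mm, within the collar's range, at 11 N. I'll ease off slightly and release.

>>> arm_command --motion '[{"slide": [0, -0.002, 0], "turn": [0, 0, 0]}, {"slide": [0, 0, 0], "turn": [0, 0, 0]}, {"slide": [0, 0, 0], "turn": [0, 0, 0]}, {"slide": [0, 0, 0], "turn": [0, 0, 0]}, {"slide": [0, 0, 0], "turn": [0, 0, 0]}]' --gripper 75

```text
t: 10.75
tool_pos: [0.5583, -0.1182, 0.2772]
orientation: [3.136, -0.182, 0.001]
force: [-0.3, 0.6, 0.2]
opening: 0.0674
```

```bash
python3 -c "
from h import *
bs()
plan([(.558,-.117,.37,-6.55,3),(.5436,.1826,.32,-15.9,12)])"
```

```text
t 10.75 s -84.4 mm lat(toolx) -0.30 mm z 277.16 mm F(toolx,y,z) [-0.37 -0.53 -0.18] M [-0.06  0.11  0.  ] open 0.0674 head -6.63 tilt [0.0006 0.0001]
t 10.75 p [ 0.5583 -0.1182  0.2772] head -6.63 tilt [0.0006 0.0001]
[{"slide":[-0.0, -0.001, -0.077],"turn":[0.0, -0.0, -0.001]},
{"slide":[-0.001, -0.001, -0.078],"turn":[0.0, -0.001, -0.001]},
{"slide":[-0.0, -0.001, -0.077],"turn":[0.0, -0.0, -0.001]},
{"slide":[-0.01, -0.062, 0.01],"turn":[0.0, -0.0, 0.027]},
{"slide":[-0.011, -0.061, 0.011],"turn":[0.0, -0.0, 0.027]}]
[{"slide":[-0.012, -0.062, 0.01],"turn":[0.0, -0.0, 0.028]},
{"slide":[-0.012, -0.061, 0.011],"turn":[0.0, -0.0, 0.027]},
{"slide":[-0.014, -0.061, 0.01],"turn":[0.0, -0.0, 0.027]},
{"slide":[-0.014, -0.061, 0.01],"turn":[0.0, -0.0, 0.027]},
{"slide":[-0.015, -0.06, 0.011],"turn":[0.0, -0.0, 0.027]}]
[{"slide":[-0.016, -0.061, 0.01],"turn":[0.0, -0.0, 0.028]},
{"slide":[-0.017, -0.06, 0.011],"turn":[0.0, -0.0, 0.027]},
{"slide":[-0.017, -0.06, 0.01],"turn":[0.0, -0.0, 0.027]},
{"slide":[-0.019, -0.059, 0.01],"turn":[0.0, -0.0, 0.027]},
{"slide":[-0.019, -0.06, 0.011],"turn":[0.0, -0.0, 0.028]}]
```

>>> arm_command --motion '[{"slide": [0, 0, -0.077], "turn": [0, 0, 0]}, {"slide": [0, 0, -0.077], "turn": [0, 0, 0]}, {"slide": [0, 0, -0.077], "turn": [0, 0, 0]}, {"slide": [-0.01, -0.062, 0.01], "turn": [0, 0, 0.027]}, {"slide": [-0.011, -0.062, 0.01], "turn": [0, 0, 0.027]}]' --gripper 100

```text
t: 11.17
tool_pos: [0.557, -0.0685, 0.3651]
orientation: [3.132, -0.229, 0.011]
force: [0.4, 0.7, -0.4]
opening: 0.0926
```

>>> arm_command --motion '[{"slide": [-0.012, -0.062, 0.01], "turn": [0, 0, 0.028]}, {"slide": [-0.012, -0.062, 0.01], "turn": [0, 0, 0.027]}, {"slide": [-0.014, -0.062, 0.01], "turn": [0, 0, 0.027]}, {"slide": [-0.014, -0.062, 0.01], "turn": [0, 0, 0.027]}, {"slide": [-0.015, -0.061, 0.01], "turn": [0, 0, 0.027]}]'

```text
t: 11.58
tool_pos: [0.5503, 0.0597, 0.3414]
orientation: [-3.124, 0.332, -0.001]
force: [0.6, -0.0, 0.2]
opening: 0.0928
```

>>> arm_command --motion '[{"slide": [-0.016, -0.061, 0.01], "turn": [0, 0, 0.028]}, {"slide": [-0.017, -0.06, 0.011], "turn": [0, 0, 0.027]}, {"slide": [-0.017, -0.06, 0.01], "turn": [0, 0, 0.027]}, {"slide": [-0.019, -0.06, 0.01], "turn": [0, 0, 0.027]}, {"slide": [-0.019, -0.06, 0.011], "turn": [0, 0, 0.028]}]'

```text
t: 12.0
tool_pos: [0.5445, 0.1851, 0.3207]
orientation: [-3.111, 0.438, -0.001]
force: [-0.4, 0.1, -0.2]
opening: 0.0927
```

Run:
```python
from h import *
s=robot.read_camera("scene");cv2.imwrite("pics/s6.png",cv2.resize(s["pixels"][130:330,170:370],None,fx=3,fy=3,interpolation=cv2.INTER_CUBIC))
c=robot.read_camera("wrist");cv2.imwrite("pics/w6.png",c["pixels"])
print([proj(c,np.array([.5436,.1826,.054])+H(np.radians(-15.9))@np.array([a*.02,b*.017,0])).round(0).tolist() for a,b in((1,1),(1,-1),(-1,-1),(-1,1))])
plan([(.5436,.1826,.201,-15.9,5)])
```

```text
[[348.0, 277.0], [349.0, 233.0], [294.0, 233.0], [295.0, 277.0]]
t 12.1 p [0.544  0.1868 0.3199] head -15.85 tilt [-0.0009 -0.0006]
[{"slide":[0.0, 0.002, 0.059],"turn":[-0.0, 0.0, 0.0]},
{"slide":[0.001, 0.002, 0.06],"turn":[-0.0, 0.001, 0.001]},
{"slide":[0.0, 0.002, 0.059],"turn":[-0.001, 0.0, 0.0]},
{"slide":[0.001, 0.002, 0.06],"turn":[0.0, 0.0, 0.001]},
{"slide":[0.0, 0.002, 0.059],"turn":[-0.0, 0.001, -0.0]}]
```

View pics/s6.png

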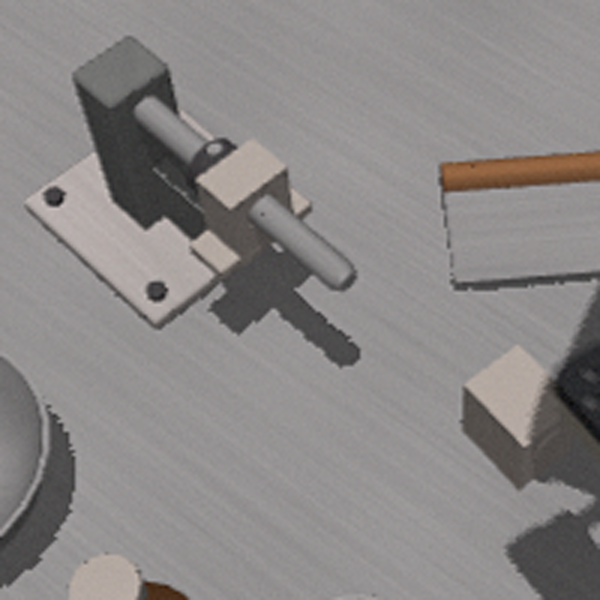

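View pics/w6.png

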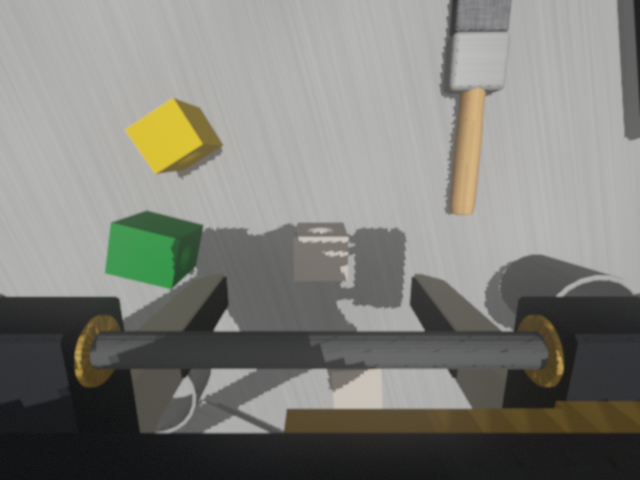

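The guide sits on the bar against the collar, foot down (scene crop 245,205). The spacer is at px (295–350, 237–282), where predicted. Descending.

>>> arm_command --motion '[{"slide": [0, 0.003, 0.059], "turn": [0, 0, 0]}, {"slide": [0, 0.003, 0.06], "turn": [0, 0, 0]}, {"slide": [0, 0.003, 0.06], "turn": [0, 0, 0]}, {"slide": [0, 0.002, 0.06], "turn": [0, 0, 0]}, {"slide": [0, 0.002, 0.056], "turn": [0, 0, 0]}]'

```text
t: 12.52
tool_pos: [0.5433, 0.1781, 0.2017]
orientation: [3.111, -0.437, 0.001]
force: [0.5, -0.6, -0.2]
opening: 0.093
```

>>> arm_command --motion '[{"slide": [0, 0, 0], "turn": [0, 0, 0]}, {"slide": [0, 0, 0], "turn": [0, 0, 0]}, {"slide": [0, 0, 0], "turn": [0, 0, 0]}, {"slide": [0, 0, 0], "turn": [0, 0, 0]}, {"slide": [0, 0, 0], "turn": [0, 0, 0]}]'

```text
t: 12.93
tool_pos: [0.5443, 0.1791, 0.2048]
orientation: [-3.11, 0.437, -0.006]
force: [0.6, 0.2, 0.1]
opening: 0.093
```

Run:
```python
from h import *
plan([(.5436,.1816,.201,-15.9,1)])
c=robot.read_camera("wrist");cv2.imwrite("pics/w7.png",c["pixels"])
plan([(.5436,.1816,.201,-15.9,1)])
```

```text
t 12.93 p [0.5443 0.1791 0.2048] head -15.99 tilt [ 0.0034 -0.0018]
[{"slide":[-0.003, -0.005, 0.01],"turn":[-0.004, -0.007, -0.003]}]
t 12.98 p [0.5441 0.1792 0.2045] head -15.98 tilt [ 0.003  -0.0016]
[{"slide":[-0.003, -0.005, 0.009],"turn":[-0.003, -0.006, -0.003]}]
```

View pics/w7.png

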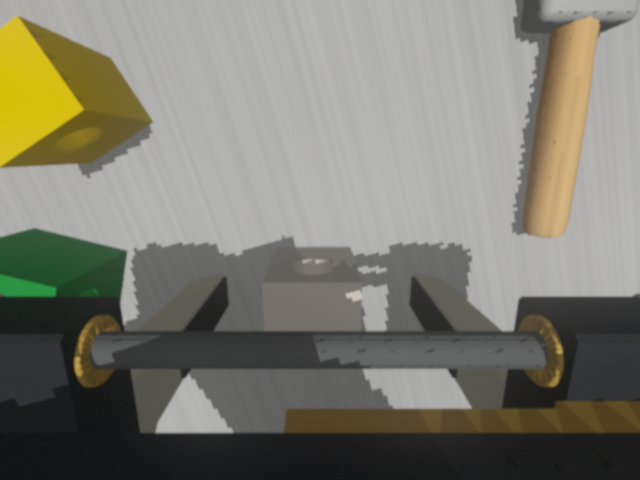

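The spacer is between the fingers (px 263–360). Closing.

>>> arm_command --motion '[{"slide": [-0.001, -0.003, 0.003], "turn": [-0.002, -0.003, -0.002]}, {"slide": [0, -0.002, 0.002], "turn": [0, 0, 0]}, {"slide": [0, 0, 0], "turn": [0, 0, 0]}, {"slide": [0, 0, 0], "turn": [0, 0, 0]}, {"slide": [0, 0, 0], "turn": [0, 0, 0]}]' --gripper 0

```text
t: 13.4
tool_pos: [0.5434, 0.1811, 0.2006]
orientation: [3.111, -0.435, -0.002]
force: [-0.2, 0.8, -0.2]
opening: 0.0646
```

>>> arm_command --motion '[{"slide": [0, 0, 0], "turn": [0, 0, 0]}, {"slide": [0, 0, 0], "turn": [0, 0, 0]}, {"slide": [0, 0, 0], "turn": [0, 0, 0]}, {"slide": [0, 0, 0], "turn": [0, 0, 0]}, {"slide": [0, 0, 0], "turn": [0, 0, 0]}]'

```text
t: 13.82
tool_pos: [0.5435, 0.181, 0.2007]
orientation: [3.111, -0.435, -0.002]
force: [0.1, -0.5, -0.7]
opening: 0.0398
```

Run:
```python
from h import *
bs()
plan([(.5436,.1816,.2765,-15.9,3),(.5746,.02,.277,-6.55,7)])
```

```text
t 13.82 s 211.2 mm lat(toolx) -49.34 mm z 200.70 mm F(toolx,y,z) [0.28 0.44 0.66] M [-0.03  0.04 -0.08] open 0.0398 head -15.93 tilt [-0.0011  0.0008]
t 13.82 p [0.5435 0.181  0.2007] head -15.93 tilt [-0.0011  0.0008]
[{"slide":[-0.0, -0.0, -0.063],"turn":[0.001, 0.001, -0.0]},
{"slide":[-0.0, -0.001, -0.063],"turn":[0.0, 0.0, -0.001]},
{"slide":[-0.0, -0.0, -0.064],"turn":[0.001, 0.001, -0.0]},
{"slide":[0.026, 0.052, -0.0],"turn":[-0.0, 0.0, -0.047]},
{"slide":[0.026, 0.053, -0.0],"turn":[-0.0, 0.0, -0.046]}]
[{"slide":[0.024, 0.054, -0.0],"turn":[-0.0, 0.0, -0.047]},
{"slide":[0.022, 0.054, -0.0],"turn":[-0.0, 0.0, -0.047]},
{"slide":[0.022, 0.055, -0.001],"turn":[-0.0, 0.0, -0.046]},
{"slide":[0.02, 0.055, 0.0],"turn":[-0.0, 0.0, -0.047]},
{"slide":[0.019, 0.056, 0.0],"turn":[-0.0, 0.0, -0.046]}]
```

>>> arm_command --motion '[{"slide": [0, 0, -0.063], "turn": [0.001, 0.001, 0]}, {"slide": [0, 0, -0.063], "turn": [0, 0, 0]}, {"slide": [0, 0, -0.064], "turn": [0.001, 0.001, 0]}, {"slide": [0.026, 0.052, 0], "turn": [0, 0, -0.047]}, {"slide": [0.026, 0.053, 0], "turn": [0, 0, -0.047]}]'

```text
t: 14.23
tool_pos: [0.5533, 0.1357, 0.2793]
orientation: [-3.12, 0.356, -0.007]
force: [0.6, 0.1, -1.2]
opening: 0.0396
```

>>> arm_command --motion '[{"slide": [0.024, 0.054, 0], "turn": [0, 0, -0.047]}, {"slide": [0.022, 0.054, 0], "turn": [0, 0, -0.047]}, {"slide": [0.022, 0.055, 0], "turn": [0, 0, -0.047]}, {"slide": [0.02, 0.055, 0], "turn": [0, 0, -0.047]}, {"slide": [0.019, 0.056, 0], "turn": [0, 0, -0.047]}]'

```text
t: 14.65
tool_pos: [0.5745, 0.0183, 0.2765]
orientation: [-3.136, 0.176, 0.001]
force: [0.1, -0.6, -1.2]
opening: 0.0401
```

>>> arm_command --motion '[{"slide": [0, 0, 0], "turn": [0, 0, 0]}, {"slide": [0, 0, 0], "turn": [0, 0, 0]}, {"slide": [0, 0, 0], "turn": [0, 0, 0]}, {"slide": [0, 0, 0], "turn": [0, 0, 0]}, {"slide": [0, 0, 0], "turn": [0, 0, 0]}]'

```text
t: 15.07
tool_pos: [0.5744, 0.0205, 0.2766]
orientation: [-3.136, 0.177, 0.0]
force: [-0.0, 0.9, -0.7]
opening: 0.0397
```

Run:
```python
from h import *
bs()
```

```text
t 15.07 s 55.2 mm lat(toolx) -0.21 mm z 276.57 mm F(toolx,y,z) [-0.11 -0.89  0.71] M [ 0.    0.06 -0.03] open 0.0397 head -6.44 tilt [-0.0003 -0.0004]
```

>>> arm_command --motion '[{"slide": [0, 0.016, -0.001], "turn": [0, 0, 0.004]}, {"slide": [0, 0.016, 0], "turn": [0, 0, 0]}, {"slide": [0, 0.016, 0], "turn": [0, 0, 0]}, {"slide": [0, 0.016, 0], "turn": [0, 0, 0]}, {"slide": [0, 0.014, 0], "turn": [0, 0, 0]}]'

```text
t: 15.48
tool_pos: [0.5709, -0.0124, 0.2771]
orientation: [-3.136, 0.182, -0.0]
force: [0.4, 0.3, -0.6]
opening: 0.0398
```

>>> arm_command --motion '[{"slide": [0, 0.007, 0], "turn": [0, 0, 0]}, {"slide": [0, 0.007, 0], "turn": [0, 0, 0]}, {"slide": [0, 0.007, 0], "turn": [0, 0, 0]}, {"slide": [0, 0.006, 0], "turn": [0, 0, 0]}, {"slide": [0, 0.006, 0], "turn": [0, 0, 0]}]'

```text
t: 15.9
tool_pos: [0.5695, -0.0249, 0.2771]
orientation: [-3.136, 0.181, 0.0]
force: [0.2, 0.1, -1.1]
opening: 0.0395
```

>>> arm_command --motion '[{"slide": [0, 0.007, 0], "turn": [0, 0, 0]}, {"slide": [0, 0.007, 0], "turn": [0, 0, 0]}, {"slide": [0, 0.007, 0], "turn": [0, 0, 0]}, {"slide": [0, 0.007, 0], "turn": [0, 0, 0]}, {"slide": [0, 0.007, 0], "turn": [0, 0, 0]}]'

```text
t: 16.32
tool_pos: [0.5678, -0.0388, 0.277]
orientation: [-3.136, 0.181, 0.0]
force: [0.6, 0.4, -0.8]
opening: 0.0397
```

Run:
```python
from h import *
bs()
```

```text
t 16.32 s -4.4 mm lat(toolx) 0.04 mm z 277.04 mm F(toolx,y,z) [ 0.53 -0.5   0.84] M [-0.01  0.03  0.01] open 0.0397 head -6.61 tilt [-0.     -0.0003]
```

Threaded freely. I'll go 42 mm to near contact, then slowly.

>>> arm_command --motion '[{"slide": [0, 0.022, 0], "turn": [0, 0, 0]}, {"slide": [0, 0.022, 0], "turn": [0, 0, 0]}, {"slide": [0, 0.022, 0], "turn": [0, 0, 0]}, {"slide": [0, 0.022, 0], "turn": [0, 0, 0]}, {"slide": [0, 0.014, 0], "turn": [0, 0, 0]}]'

```text
t: 16.73
tool_pos: [0.563, -0.0806, 0.2771]
orientation: [3.136, -0.183, 0.0]
force: [0.4, -0.1, -0.6]
opening: 0.0398
```

>>> arm_command --motion '[{"slide": [0, 0.003, 0], "turn": [0, 0, 0]}, {"slide": [0, 0.001, 0], "turn": [0, 0, 0]}, {"slide": [0, 0.001, 0], "turn": [0, 0, 0]}, {"slide": [0, 0.001, 0], "turn": [0, 0, 0]}, {"slide": [0, 0.001, 0], "turn": [0, 0, 0]}]'

```text
t: 17.15
tool_pos: [0.5629, -0.0816, 0.277]
orientation: [-3.136, 0.181, 0.0]
force: [0.7, -0.2, -1.4]
opening: 0.0401
```

>>> arm_command --motion '[{"slide": [0, 0.001, 0], "turn": [0, 0, 0]}, {"slide": [0, 0.001, 0], "turn": [0, 0, 0]}, {"slide": [0, 0.001, 0], "turn": [0, 0, 0]}, {"slide": [0, 0.001, 0], "turn": [0, 0, 0]}, {"slide": [0, 0.001, 0], "turn": [0, 0, 0]}]'

```text
t: 17.57
tool_pos: [0.5626, -0.0839, 0.2771]
orientation: [-3.136, 0.181, -0.0]
force: [0.9, 0.4, -1.3]
opening: 0.0397
```

Run:
```python
from h import *
bs()
```

```text
t 17.57 s -49.8 mm lat(toolx) 0.02 mm z 277.06 mm F(toolx,y,z) [ 0.88 -0.47  1.31] M [-0.03  0.05 -0.  ] open 0.0397 head -6.61 tilt [-0.     -0.0002]
```

>>> arm_command --motion '[{"slide": [0, 0.001, 0], "turn": [0, 0, 0]}, {"slide": [0, 0.001, 0], "turn": [0, 0, 0]}, {"slide": [0, 0.001, 0], "turn": [0, 0, 0]}, {"slide": [0, 0.001, 0], "turn": [0, 0, 0]}, {"slide": [0, 0.001, 0], "turn": [0, 0, 0]}]'

```text
t: 17.98
tool_pos: [0.5624, -0.0857, 0.2771]
orientation: [-3.136, 0.181, -0.0]
force: [0.6, 2.9, -0.5]
opening: 0.04
```

>>> arm_command --motion '[{"slide": [0, 0.001, 0], "turn": [0, 0, 0]}, {"slide": [0, 0.001, 0], "turn": [0, 0, 0]}, {"slide": [0, 0.001, 0], "turn": [0, 0, 0]}, {"slide": [0, 0.001, 0], "turn": [0, 0, 0]}, {"slide": [0, 0.001, 0], "turn": [0, 0, 0]}]'

```text
t: 18.4
tool_pos: [0.5623, -0.0863, 0.2771]
orientation: [-3.133, 0.18, -0.0]
force: [1.1, 13.3, 1.2]
opening: 0.0399
```

Run:
```python
from h import *
bs()
```

```text
t 18.40 s -52.2 mm lat(toolx) 0.02 mm z 277.13 mm F(toolx,y,z) [ -0.39 -13.33  -1.14] M [ 1.9  -0.03  0.04] open 0.0399 head -6.58 tilt [-0.     -0.0036]
```

>>> arm_command --motion '[{"slide": [0, -0.002, 0], "turn": [0, 0, 0]}, {"slide": [0, 0, 0], "turn": [0, 0, 0]}, {"slide": [0, 0, 0], "turn": [0, 0, 0]}, {"slide": [0, 0, 0], "turn": [0, 0, 0]}, {"slide": [0, 0, 0], "turn": [0, 0, 0]}]' --gripper 75

```text
t: 18.82
tool_pos: [0.5622, -0.0873, 0.2771]
orientation: [3.136, -0.182, 0.0]
force: [0.4, -0.1, -0.3]
opening: 0.0672
```

```bash
python3 -c "
from h import *
bs()
plan([(.562,-.086,.35,-6.55,3),(.540,.060,.33,-11.65,7)])"
```

```text
t 18.82 s -53.3 mm lat(toolx) 0.05 mm z 277.14 mm F(toolx,y,z) [0.38 0.07 0.32] M [ 0.    0.09 -0.06] open 0.0672 head -6.63 tilt [0.0002 0.0001]
t 18.82 p [ 0.5622 -0.0873  0.2771] head -6.63 tilt [0.0002 0.0001]
[{"slide":[-0.0, -0.001, -0.061],"turn":[0.0, -0.0, -0.001]},
{"slide":[-0.001, -0.001, -0.06],"turn":[0.0, -0.0, -0.001]},
{"slide":[0.0, -0.001, -0.061],"turn":[0.0, -0.0, -0.001]},
{"slide":[-0.014, -0.051, 0.007],"turn":[0.0, -0.0, 0.025]},
{"slide":[-0.014, -0.051, 0.007],"turn":[0.0, -0.0, 0.026]}]
[{"slide":[-0.015, -0.05, 0.007],"turn":[0.0, -0.0, 0.025]},
{"slide":[-0.016, -0.051, 0.007],"turn":[0.0, -0.0, 0.026]},
{"slide":[-0.016, -0.05, 0.008],"turn":[0.0, -0.0, 0.025]},
{"slide":[-0.017, -0.05, 0.007],"turn":[0.0, -0.0, 0.026]},
{"slide":[-0.018, -0.05, 0.007],"turn":[0.0, -0.0, 0.025]}]
```

>>> arm_command --motion '[{"slide": [0, 0, -0.061], "turn": [0, 0, 0]}, {"slide": [0, 0, -0.06], "turn": [0, 0, 0]}, {"slide": [0, 0, -0.061], "turn": [0, 0, 0]}, {"slide": [-0.014, -0.052, 0.007], "turn": [0, 0, 0.025]}, {"slide": [-0.014, -0.052, 0.007], "turn": [0, 0, 0.025]}]' --gripper 100

```text
t: 19.23
tool_pos: [0.557, -0.0451, 0.3471]
orientation: [3.133, -0.225, 0.008]
force: [-0.6, 0.9, -0.8]
opening: 0.0927
```

>>> arm_command --motion '[{"slide": [-0.015, -0.051, 0.007], "turn": [0, 0, 0.025]}, {"slide": [-0.016, -0.051, 0.007], "turn": [0, 0, 0.025]}, {"slide": [-0.016, -0.05, 0.007], "turn": [0, 0, 0.025]}, {"slide": [-0.017, -0.05, 0.007], "turn": [0, 0, 0.025]}, {"slide": [-0.018, -0.05, 0.007], "turn": [0, 0, 0.025]}]'

```text
t: 19.65
tool_pos: [0.5402, 0.0612, 0.3303]
orientation: [-3.125, 0.32, -0.001]
force: [0.1, 0.5, 0.2]
opening: 0.0928
```

>>> arm_command --motion '[{"slide": [0, 0, 0.01], "turn": [0, 0, 0]}, {"slide": [0, 0, 0.01], "turn": [0, 0, 0]}, {"slide": [0, 0, 0], "turn": [0, 0, 0]}, {"slide": [0, 0, 0], "turn": [0, 0, 0]}, {"slide": [0, 0, 0], "turn": [0, 0, 0]}]'

```text
t: 20.07
tool_pos: [0.5406, 0.0595, 0.3224]
orientation: [3.125, -0.32, 0.0]
force: [0.1, 1.1, 0.2]
opening: 0.0927
```

Run:
```python
from h import *
c=robot.read_camera("wrist");cv2.imwrite("pics/w8.png",c["pixels"])
print([proj(c,np.array([.5401,.0604,.054])+H(np.radians(-11.65))@np.array([a*.02,b*.025,0])).round(0).tolist() for a,b in((1,1),(1,-1),(-1,-1),(-1,1))])
s=robot.read_camera("scene");cv2.imwrite("pics/s8.png",cv2.resize(s["pixels"][130:330,170:370],None,fx=3,fy=3,interpolation=cv2.INTER_CUBIC))
plan([(.5401,.0604,.201,-11.65,5)])
```

```text
[[344.0, 277.0], [345.0, 211.0], [290.0, 211.0], [292.0, 277.0]]
t 20.17 p [0.5407 0.0597 0.3225] head -11.69 tilt [ 0.0003 -0.0002]
[{"slide":[-0.0, -0.0, 0.061],"turn":[-0.0, -0.0, -0.0]},
{"slide":[-0.001, -0.001, 0.061],"turn":[-0.0, -0.0, -0.001]},
{"slide":[-0.0, 0.0, 0.06],"turn":[-0.0, -0.0, 0.0]},
{"slide":[-0.0, -0.0, 0.061],"turn":[-0.0, -0.001, -0.0]},
{"slide":[-0.001, -0.0, 0.061],"turn":[-0.0, 0.0, -0.0]}]
```

View pics/w8.png

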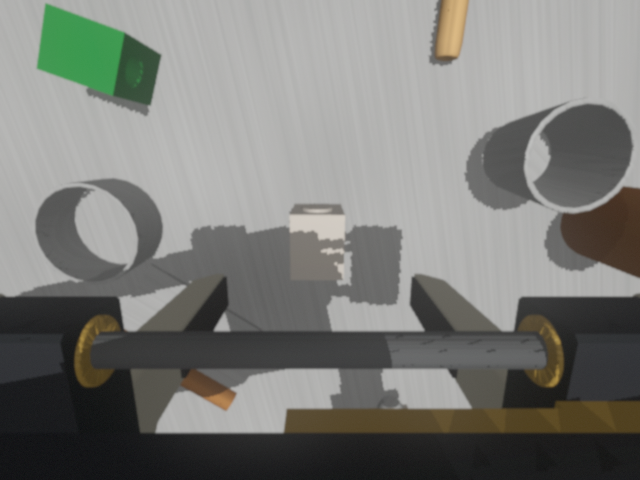

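View pics/s8.png

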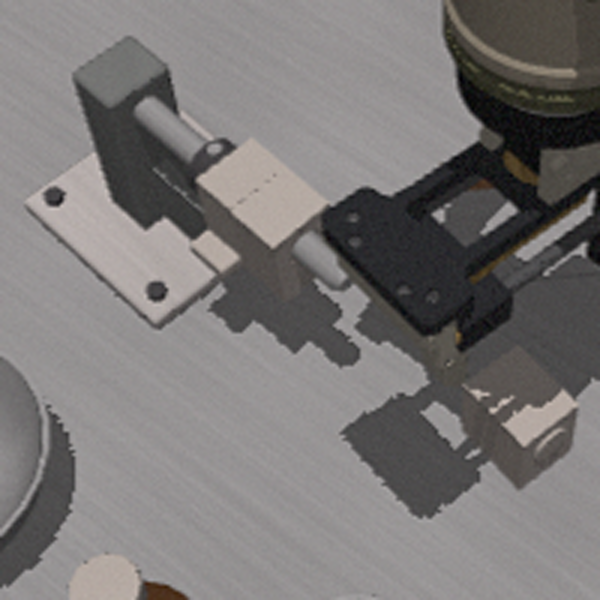

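The spacer is flush against the guide. The cap (px 290–345, 214–281) is where predicted, and its boss end faces away from the bar. Descending.

>>> arm_command --motion '[{"slide": [0, 0.001, 0.061], "turn": [0, 0, 0]}, {"slide": [-0.001, 0.001, 0.061], "turn": [0, 0, 0]}, {"slide": [0, 0.001, 0.06], "turn": [0, 0, 0]}, {"slide": [0, 0, 0.061], "turn": [0, 0, 0]}, {"slide": [-0.001, 0, 0.058], "turn": [0, 0, 0]}]'

```text
t: 20.58
tool_pos: [0.5395, 0.0589, 0.201]
orientation: [-3.125, 0.319, -0.001]
force: [0.1, -0.2, -0.1]
opening: 0.0927
```

>>> arm_command --motion '[{"slide": [0, 0, 0], "turn": [0, 0, 0]}, {"slide": [0, 0, 0], "turn": [0, 0, 0]}, {"slide": [0, 0, 0], "turn": [0, 0, 0]}, {"slide": [0, 0, 0], "turn": [0, 0, 0]}, {"slide": [0, 0, 0], "turn": [0, 0, 0]}]'

```text
t: 21.0
tool_pos: [0.5405, 0.0594, 0.204]
orientation: [-3.125, 0.318, -0.005]
force: [-0.1, 0.3, 1.5]
opening: 0.0929
```

Run:
```python
from h import *
c=robot.read_camera("wrist");cv2.imwrite("pics/w9.png",c["pixels"])
plan([(.5401,.059,.201,-11.65,1)])
```

```text
t 21.05 p [0.5403 0.0594 0.2037] head -11.63 tilt [ 0.0028 -0.0009]
[{"slide":[-0.0, 0.001, 0.007],"turn":[-0.002, -0.006, 0.001]}]
```

View pics/w9.png

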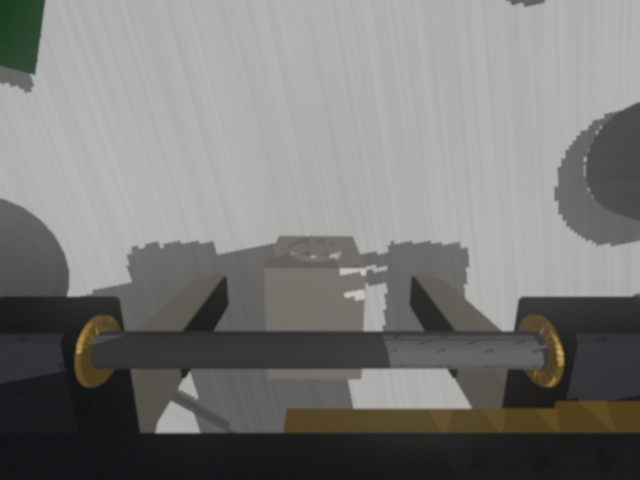

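The cap is between the fingers (px 265–363). Closing.

>>> arm_command --motion '[{"slide": [0, 0, 0.003], "turn": [-0.002, -0.004, 0]}, {"slide": [0, 0, 0.001], "turn": [0, 0, 0]}, {"slide": [0, 0, 0], "turn": [0, 0, 0]}, {"slide": [0, 0, 0], "turn": [0, 0, 0]}, {"slide": [0, 0, 0], "turn": [0, 0, 0]}]' --gripper 0

```text
t: 21.47
tool_pos: [0.5394, 0.0595, 0.2002]
orientation: [3.125, -0.318, -0.004]
force: [-0.1, -0.5, 0.2]
opening: 0.0642
```

>>> arm_command --motion '[{"slide": [0, 0, 0], "turn": [0, 0, 0]}, {"slide": [0, 0, 0], "turn": [0, 0, 0]}, {"slide": [0, 0, 0], "turn": [0, 0, 0]}, {"slide": [0, 0, 0], "turn": [0, 0, 0]}, {"slide": [0, 0, 0], "turn": [0, 0, 0]}]'

```text
t: 21.88
tool_pos: [0.5394, 0.0594, 0.2003]
orientation: [3.125, -0.318, -0.003]
force: [0.7, 0.3, -0.9]
opening: 0.0398
```

Run:
```python
from h import *
bs();z=robot.read_state()["tool_pos"][2]+.0762
s=.064;x,y=TIP+D*s+np.array([D[1],-D[0]])*-.0001
plan([(.5401,.059,z,-11.65,3),(x,y,z,-6.6,2)])
```

```text
t 21.88 s 89.9 mm lat(toolx) -39.44 mm z 200.28 mm F(toolx,y,z) [ 0.67 -0.44  0.89] M [-0.05  0.14  0.01] open 0.0398 head -11.63 tilt [-0.002   0.0008]
t 21.88 p [0.5394 0.0594 0.2003] head -11.63 tilt [-0.002   0.0008]
[{"slide":[0.001, 0.0, -0.064],"turn":[0.001, 0.001, 0.0]},
{"slide":[0.0, 0.001, -0.063],"turn":[0.0, 0.002, 0.0]},
{"slide":[0.001, -0.0, -0.064],"turn":[0.001, 0.001, 0.001]},
{"slide":[0.051, 0.027, 0.0],"turn":[-0.0, -0.0, -0.088]},
{"slide":[0.049, 0.03, 0.0],"turn":[-0.0, -0.0, -0.089]}]
```

>>> arm_command --motion '[{"slide": [0, 0, -0.064], "turn": [0.001, 0.001, 0]}, {"slide": [0, 0, -0.063], "turn": [0, 0.002, 0]}, {"slide": [0.001, 0, -0.064], "turn": [0.001, 0.001, 0]}, {"slide": [0.051, 0.027, 0], "turn": [0, 0, -0.088]}, {"slide": [0.05, 0.03, 0], "turn": [0, 0, -0.088]}]'

```text
t: 22.3
tool_pos: [0.5765, 0.03, 0.2793]
orientation: [-3.136, 0.175, -0.007]
force: [0.8, 0.6, -0.8]
opening: 0.0401
```

>>> arm_command --motion '[{"slide": [0, 0, 0], "turn": [0, 0, 0]}, {"slide": [0, 0, 0], "turn": [0, 0, 0]}, {"slide": [0, 0, 0], "turn": [0, 0, 0]}, {"slide": [0, 0, 0], "turn": [0, 0, 0]}, {"slide": [0, 0, 0], "turn": [0, 0, 0]}]'

```text
t: 22.72
tool_pos: [0.5749, 0.0302, 0.2762]
orientation: [-3.136, 0.18, 0.002]
force: [0.0, -0.4, -1.1]
opening: 0.0397
```

Run:
```python
from h import *
bs()
```

```text
t 22.72 s 64.9 mm lat(toolx) -0.83 mm z 276.17 mm F(toolx,y,z) [0.05 0.38 1.12] M [-0.02  0.06  0.01] open 0.0397 head -6.58 tilt [-0.0012 -0.0003]
```

>>> arm_command --motion '[{"slide": [0.001, 0.016, -0.001], "turn": [0, 0, 0]}, {"slide": [0.001, 0.016, 0], "turn": [0, 0, 0]}, {"slide": [0, 0.016, 0], "turn": [0, 0, 0]}, {"slide": [0, 0.016, 0], "turn": [0, 0, 0]}, {"slide": [0, 0.014, 0], "turn": [0, 0, 0]}]'

```text
t: 23.13
tool_pos: [0.5726, -0.0024, 0.2771]
orientation: [-3.136, 0.181, -0.0]
force: [0.1, -0.1, -1.6]
opening: 0.0403
```

>>> arm_command --motion '[{"slide": [0, 0.007, 0], "turn": [0, 0, 0]}, {"slide": [0, 0.007, 0], "turn": [0, 0, 0]}, {"slide": [0, 0.007, 0], "turn": [0, 0, 0]}, {"slide": [0, 0.006, 0], "turn": [0, 0, 0]}, {"slide": [0, 0.006, 0], "turn": [0, 0, 0]}]'

```text
t: 23.55
tool_pos: [0.5712, -0.0147, 0.2771]
orientation: [-3.136, 0.18, -0.0]
force: [0.4, 0.3, -1.9]
opening: 0.0399
```

>>> arm_command --motion '[{"slide": [0, 0.006, 0], "turn": [0, 0, 0]}, {"slide": [0, 0.006, 0], "turn": [0, 0, 0]}, {"slide": [0, 0.006, 0], "turn": [0, 0, 0]}, {"slide": [0, 0.006, 0], "turn": [0, 0, 0]}, {"slide": [0, 0.006, 0], "turn": [0, 0, 0]}]'

```text
t: 23.97
tool_pos: [0.5698, -0.0266, 0.2769]
orientation: [-3.136, 0.18, 0.001]
force: [-0.7, -0.1, -1.2]
opening: 0.0397
```

Run:
```python
from h import *
bs()
```

```text
t 23.97 s 7.9 mm lat(toolx) 0.56 mm z 276.93 mm F(toolx,y,z) [-0.66  0.22  1.18] M [ 0.03 -0.07  0.07] open 0.0397 head -6.58 tilt [-0.0004 -0.0003]
```

>>> arm_command --motion '[{"slide": [-0.001, 0.008, 0], "turn": [0, 0, 0]}, {"slide": [0, 0.008, 0], "turn": [0, 0, 0]}, {"slide": [0, 0.008, 0], "turn": [0, 0, 0]}, {"slide": [0, 0.005, 0], "turn": [0, 0, 0]}, {"slide": [0, 0.003, 0], "turn": [0, 0, 0]}]'

```text
t: 24.38
tool_pos: [0.568, -0.0395, 0.2771]
orientation: [-3.136, 0.181, -0.0]
force: [-0.4, 1.5, -0.1]
opening: 0.0399
```

>>> arm_command --motion '[{"slide": [0, 0.002, 0], "turn": [0, 0, 0]}, {"slide": [0, 0.001, 0], "turn": [0, 0, 0]}, {"slide": [0, 0.001, 0], "turn": [0, 0, 0]}, {"slide": [0, 0.001, 0], "turn": [0, 0, 0]}, {"slide": [0, 0.001, 0], "turn": [0, 0, 0]}]'

```text
t: 24.8
tool_pos: [0.5678, -0.0414, 0.2771]
orientation: [-3.136, 0.18, -0.0]
force: [-0.1, 0.8, -1.3]
opening: 0.04
```

>>> arm_command --motion '[{"slide": [0, 0.001, 0], "turn": [0, 0, 0]}, {"slide": [0, 0.001, 0], "turn": [0, 0, 0]}, {"slide": [0, 0.001, 0], "turn": [0, 0, 0]}, {"slide": [0, 0.001, 0], "turn": [0, 0, 0]}, {"slide": [0, 0.001, 0], "turn": [0, 0, 0]}]'

```text
t: 25.22
tool_pos: [0.5675, -0.0435, 0.277]
orientation: [-3.136, 0.18, -0.0]
force: [-0.5, 1.0, -1.3]
opening: 0.0395
```

Run:
```python
from h import *
bs()
```

```text
t 25.22 s -9.1 mm lat(toolx) 0.26 mm z 277.05 mm F(toolx,y,z) [-0.59 -0.96  1.27] M [ 0.07  0.09 -0.02] open 0.0395 head -6.59 tilt [ 0.     -0.0003]
```

>>> arm_command --motion '[{"slide": [0, 0.001, 0], "turn": [0, 0, 0]}, {"slide": [0, 0.001, 0], "turn": [0, 0, 0]}, {"slide": [0, 0.001, 0], "turn": [0, 0, 0]}, {"slide": [0, 0.001, 0], "turn": [0, 0, 0]}, {"slide": [0, 0.001, 0], "turn": [0, 0, 0]}]'

```text
t: 25.63
tool_pos: [0.5674, -0.0443, 0.2771]
orientation: [-3.134, 0.18, -0.0]
force: [0.9, 10.9, 0.2]
opening: 0.0397
```

>>> arm_command --motion '[{"slide": [0, 0.001, 0], "turn": [0, 0, 0]}, {"slide": [0, 0.001, 0], "turn": [0, 0, 0]}, {"slide": [0, 0.001, 0], "turn": [0, 0, 0]}, {"slide": [0, 0, 0], "turn": [0, 0, 0]}, {"slide": [0, 0, 0], "turn": [0, 0, 0]}]'

```text
t: 26.05
tool_pos: [0.5673, -0.0446, 0.2771]
orientation: [-3.132, 0.178, -0.0]
force: [1.0, 13.7, 0.3]
opening: 0.04
```

Run:
```python
from h import *
bs()
```

```text
t 26.05 s -10.2 mm lat(toolx) 0.19 mm z 277.15 mm F(toolx,y,z) [ -0.53 -13.72  -0.23] M [2.   0.01 0.02] open 0.04 head -6.52 tilt [ 0.     -0.0043]
```

>>> arm_command --motion '[{"slide": [0, 0.001, 0], "turn": [0, 0, 0]}, {"slide": [0, 0, 0], "turn": [0, 0, 0]}, {"slide": [0, 0, 0], "turn": [0, 0, 0]}, {"slide": [0, 0, 0], "turn": [0, 0, 0]}, {"slide": [0, 0, 0], "turn": [0, 0, 0]}]' --grip_force 50

```text
t: 26.47
tool_pos: [0.5673, -0.0447, 0.2772]
orientation: [-3.132, 0.178, -0.001]
force: [1.8, 16.0, 0.6]
opening: 0.04
```

>>> arm_command --motion '[{"slide": [0, 0, 0], "turn": [0, 0, 0]}, {"slide": [0, 0, 0], "turn": [0, 0, 0]}, {"slide": [0, 0, 0], "turn": [0, 0, 0]}, {"slide": [0, 0, 0], "turn": [0, 0, 0]}, {"slide": [0, 0, 0], "turn": [0, 0, 0]}]'

```text
t: 26.88
tool_pos: [0.5673, -0.0447, 0.2772]
orientation: [-3.132, 0.178, -0.001]
force: [0.9, 15.3, 0.2]
opening: 0.0397
```

Steady at about 15.5 N. I'll add one small increment and hold again for margin.

>>> arm_command --motion '[{"slide": [0, 0.0005, 0], "turn": [0, 0, 0]}, {"slide": [0, 0, 0], "turn": [0, 0, 0]}, {"slide": [0, 0, 0], "turn": [0, 0, 0]}, {"slide": [0, 0, 0], "turn": [0, 0, 0]}, {"slide": [0, 0, 0], "turn": [0, 0, 0]}]'

```text
t: 27.3
tool_pos: [0.5673, -0.0447, 0.2772]
orientation: [-3.131, 0.178, -0.0]
force: [1.6, 16.8, 0.0]
opening: 0.0395
```

>>> arm_command --motion '[{"slide": [0, 0, 0], "turn": [0, 0, 0]}, {"slide": [0, 0, 0], "turn": [0, 0, 0]}, {"slide": [0, 0, 0], "turn": [0, 0, 0]}, {"slide": [0, 0, 0], "turn": [0, 0, 0]}, {"slide": [0, 0, 0], "turn": [0, 0, 0]}]'

```text
t: 27.72
tool_pos: [0.5673, -0.0447, 0.2772]
orientation: [-3.131, 0.178, -0.001]
force: [0.5, 16.3, 0.6]
opening: 0.0398
```

>>> arm_command --motion '[{"slide": [0, -0.002, 0], "turn": [0, 0, 0]}, {"slide": [0, 0, 0], "turn": [0, 0, 0]}, {"slide": [0, 0, 0], "turn": [0, 0, 0]}, {"slide": [0, 0, 0], "turn": [0, 0, 0]}, {"slide": [0, 0, 0], "turn": [0, 0, 0]}]' --gripper 75

```text
t: 28.13
tool_pos: [0.5672, -0.0468, 0.2772]
orientation: [3.136, -0.181, 0.0]
force: [0.4, 0.4, 0.4]
opening: 0.0674
```

Run:
```python
from h import *
bs()
```

```text
t 28.13 s -12.5 mm lat(toolx) 0.31 mm z 277.16 mm F(toolx,y,z) [ 0.36 -0.42 -0.38] M [-0.05  0.1  -0.01] open 0.0674 head -6.61 tilt [0.0002 0.    ]
```

Released. I'll lift, then move away toward the +y side so the top and scene cameras can see.

>>> arm_command --motion '[{"slide": [0, 0, -0.06], "turn": [0, 0, 0]}, {"slide": [0, 0, -0.07], "turn": [0, 0, 0]}, {"slide": [0, 0, -0.07], "turn": [0, 0, 0]}, {"slide": [0, 0, -0.06], "turn": [0, 0, 0]}, {"slide": [0, -0.06, 0], "turn": [0, 0, 0]}]' --gripper 100

```text
t: 28.55
tool_pos: [0.5712, -0.0256, 0.3878]
orientation: [3.134, -0.186, 0.015]
force: [1.1, -0.0, 0.9]
opening: 0.0926
```

>>> arm_command --motion '[{"slide": [0, -0.08, 0], "turn": [0, 0, 0]}, {"slide": [0, -0.08, 0], "turn": [0, 0, 0]}, {"slide": [0, -0.08, 0], "turn": [0, 0, 0]}, {"slide": [0, -0.08, 0], "turn": [0, 0, 0]}, {"slide": [0, -0.08, 0], "turn": [0, 0, 0]}]'

```text
t: 28.97
tool_pos: [0.5883, 0.1375, 0.3812]
orientation: [-3.136, 0.182, -0.0]
force: [0.6, 0.3, 0.3]
opening: 0.0933
```

>>> arm_command --motion '[{"slide": [0, -0.08, 0], "turn": [0, 0, 0]}, {"slide": [0, -0.08, 0], "turn": [0, 0, 0]}, {"slide": [0, 0, 0], "turn": [0, 0, 0]}, {"slide": [0, 0, 0], "turn": [0, 0, 0]}, {"slide": [0, 0, 0], "turn": [0, 0, 0]}]'

```text
t: 29.38
tool_pos: [0.5956, 0.1995, 0.3809]
orientation: [3.136, -0.18, -0.001]
force: [1.0, -0.4, 0.1]
opening: 0.0926
```

Run:
```python
from h import *
bs()
s=robot.read_camera("scene");cv2.imwrite("pics/s10.png",cv2.resize(s["pixels"][130:310,170:370],None,fx=3,fy=3,interpolation=cv2.INTER_CUBIC));cv2.imwrite("pics/s10f.png",s["pixels"])
c=robot.read_camera("top");cv2.imwrite("pics/t10.png",c["pixels"])
```

```text
t 29.38 s 235.5 mm lat(toolx) 0.36 mm z 380.88 mm F(toolx,y,z) [ 1.07  0.26 -0.1 ] M [-0.03  0.06  0.  ] open 0.0926 head -6.57 tilt [-0.0003  0.0005]
```

View pics/s10.png

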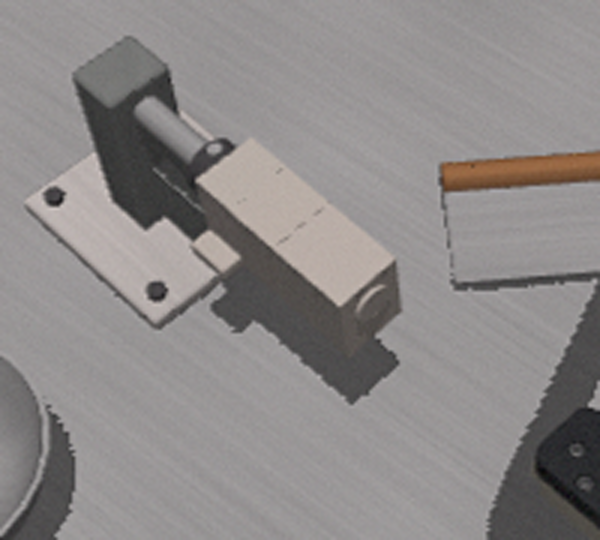

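View pics/t10.png

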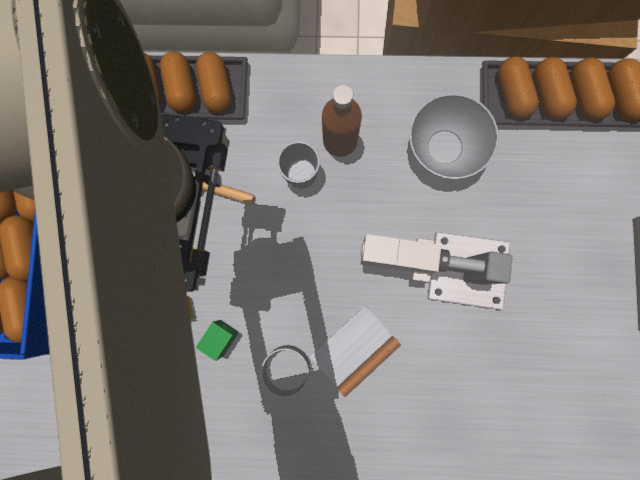

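The scene crop shows the guide, spacer and cap flush in a row from the collar at (213,155) to the boss at (375,305), foot down. In the top view the bystanders I can see are unmoved; the yellow block and part of the brush are hidden by the arm. Handing in.

```bash
python3 -c "
from plant import robot
print(robot.close_job())"
```

```text
the job is handed in; nothing more can be done
None
```

The lane bar is back together and the job is handed in at about 29.5 s of the 72 s allowed. I threaded on the lane guide (foot down), then the spacer, then the end cap with its open side first.

- **Seating forces:** The guide stopped against the collar about 97.6 mm behind the bar's end, at about 11 N. The spacer stopped at about 13 N. I pressed the cap home at 15–17 N for about 1.6 s before letting go. These readings come only at the end of each move, and none came near 40 N.
- **Final check:** The last scene picture shows the three parts in line with no visible gap, from the collar to the cap's end. The gripper is open and clear, and the force reading is near zero.
- **Other things on the table:** Everything I could see in the last top picture was where it started. The yellow block and part of the brush were mostly hidden by the arm; I saw them earlier in the job, and the arm never touched them.
- **Disagreement:** The wrist view put the spacer and cap about 2–3 mm from the top-view estimate. That was within the grasp tolerance, and I allowed for it. No check failed.

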